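# Clamp the steel test block until the torque knob clicks

### The arm

A 6-joint arm with a two-finger parallel gripper is mounted at the origin on a cart in front of the work surface, level with it; the furniture and walls round the work are solid. World frame = base frame: x ahead of the robot, y to its left, z up, the work surface at z = 0. Lengths are in m, angles in degrees, forces in N, time in s.
With the tool pointing down it reaches from about 0.35 to 0.875 m from the base axis. Payload 4.2 kg.
Tool frame: the origin (TCP) lies between the finger pads; the fingertips stand 8 mm ahead of it and the grasp point (between the pads) lies 11 mm behind it; x points along the fingers, y is the direction in which the jaws open and shut, and the axes are right-handed (so a half turn about x gives the same grasp; the last joint's range is limited). The gripper opens to 87 mm and grips with 3 to 60 N. Pads are 19 mm wide; open, the fingers measure 117 mm over their backs; the gripper's body (75 mm by 190 mm) begins 51 mm behind the grasp point.
Start: joints at [-49.011, 22.042, 0.453, 0, -68.411, -14.817], TCP at [0.276, -0.561, 0.199] pointing down, gripper open.
Joint ranges: [-179.83, 179.83], [-69.29, 118.12], [-61.27, 80.66], [-181.25, 117.63], [-171.15, -9.14], [-177.46, 177.46]. Speed limits (degrees/s): [159.86, 159.86, 180, 180, 180, 180].

### API

Orientations are given as a 3x3 rotation matrix whose columns are the frame's x, y, z axes.
In Python, from station import r gives the robot as it stands. The module is installed in compiled form; this text tells all that it offers.
- The arm moves only by the tool move_arm, never from a script. Its argument "increments" is one flat list of numbers, 7 for each row, row after row: the turn, a rotation vector about the tool's x, y, z in degrees, then the shift along the tool's x, y, z in m, then the finger opening in m, from 0 to 0.087. A call has 1 to 12 rows; each row is the pose to reach, as a shift and turn from the pose commanded when the call began, along the tool's axes at that moment; what a row does not reach only later rows make up. A row lasts 1/12 s, in which the tool goes at most 41.7 mm and 7.16 degrees, less where a joint would pass 70% of its speed; a pose out of reach is approached as far as the arm can. A call with a gripper value outside its range is refused whole. The fingers move at their own pace and stop on an object; the grip force is fixed at half the most. Time passes only in rows, so rows that repeat a pose let the fingers close. It gives the time, the measured TCP pose, the force and the opening at its end, in the units of the state.
- r.sense(): the state, without advancing time (a new reading comes with each control period).
- r.capture(name): name is "side" or "top" or "wrist"; returns the picture (384x512x3 uint8, red, green, blue); there is no depth.
- r.calibration(name): a dict with "fx", "fy", "cx", "cy" (pixels), "D" ([k1, k2, p1, p2, k3] as OpenCV has them; the pictures are not rectified), "rvec" (rotation vector, rad) and "tvec" (3), from world to camera coordinates, as OpenCV has them; the wrist camera has in their place "tool_from_camera" (4x4, takes a point from camera to tool coordinates, whose origin is the TCP and whose axes are the tool frame's). Camera axes: x right, y down, z forward; pixel columns grow to the right and rows downward; lengths in m; the calibration is good to about 2 mm. A picture is of the moment at which its call begins: read the wrist's pose just before it. calibration takes no time and is no camera call.
- r.finish_job(): hands the job in, once; it reports no verdict.
The state is a dict: "time_s": time; "joints": joint angles; "joint_velocities": joint speeds; "effort": joint torques, N m; "tcp_pos": TCP position; "ee_rot": TCP orientation; "wrist_force": force on the tool from outside, world axes, zero at the start; "moment": the same for the moment, N m; "gripper_width": opening from 0.0 (shut) to 1.0 (fully open).
Only numpy, scipy, OpenCV 4.12 (cv2) and the standard library are available. Lean on these libraries where they do the work, as an engineer would, in place of code of your own. Each camera call takes 0.05 s, during which the arm holds its last target.

### The job

Lay the flat rectangular steel block on the bed of the bench clamp, its long side running from jaw to jaw, and let go of it. Then turn the clamp's wing knob clockwise until the sprung jaw holds the block against the fixed jaw and the knob has clicked past its detent and stays at its end stop. Leave the other specimens and the bottle where they are.

Things in the scene. Friction and masses are not known exactly. Their poses are not given: they have to be found in the camera images.
- steel_block: loose flat plain rectangular brown steel block with square corners, 58 x 84 x 17 mm (its own x, y, z), 0.55 kg, the largest and thinnest of three specimens that lie flat on the worktop; origin at the centre of its underside
- ore_piece: bystander: loose reddish ore piece with cut-off corners, 48 x 72 x 21 mm; origin at the centre of its underside
- resin_piece: bystander: loose clear resin block, 50 x 74 x 20 mm; origin at the centre of its underside
- bottle: bystander: upright white bottle, 40 mm diameter, 96 mm tall; origin at the centre of its underside
- clamp: grey bench clamp, fixed, 330 mm long (own x -130 to +200 mm), 110 wide, up to 125 tall. Origin at worktop height; x runs from the fixed jaw (near the robot) to the knob's head, z up. Fixed jaw: face at x = -100 mm, 56 wide, top at z = 60. Base plate top at z = 12. The head has a sloping face that leans 35 degrees back towards -x (over the jaws), centre at x = +122, z = 78 mm
- bed_centre (a point): middle of the top of the clamp's flat steel bed (x = -48, y = 0, z = 31 mm of the clamp; axes as the clamp's). Bed 46 mm wide, x = -100 to -4 mm, free on both sides down to the base plate. The block is laid with its origin within about 7 mm of this point; the jaw then pushes it on to the fixed jaw (towards -x)
- sprung_jaw: moving jaw, steel plate 12 x 54 x 26 mm (z = 33 to 59 mm); origin on its face towards the block, mid width, at worktop height. Its face is at clamp x = +4 mm at knob 0 (gap between jaws 104 mm) and advances towards -x 12.7 mm per rad of the knob; backed by springs, it yields up to 14 mm
- knob_grip (a point): middle of the knob's wing, on its axis, 30 mm above the sloping face. z: the knob's axis, out of the face, 35 degrees from vertical, leaning towards -x of the clamp; x: along the wing, turns with it. Wing 62 mm long (x), 16 thick (y), 10 to 44 mm above the face, on a round dial of 60 mm diameter; keep fingertips 11 mm or more above the face
- knob (a joint): knob angle, rad, clockwise positive seen facing the sloping face; 0 = jaw open, 2.04 = end stop. Light until about 1.45, then it must be forced (about 0.27 N m) over the detent, whose crest is at 1.75; past it, it snaps on to the end stop and stays; before it, it is pushed back. At 1.2 the wing runs straight up the slope

How it is judged:
By the outcome, as a careful person would: the job done as asked, in the order asked, and still so for the second after the job is handed in, with the robot touching nothing.
It also fails if it takes over 64 s, if anything falls off the work surface, if the arm or the gripper's body presses on something with over 40 N, if the wrist force passes 120 N, or if a joint passes its speed limit or range.

## Working session

There is one attempt and no reset: what is moved stays moved. The work goes in short steps, Python scripts to look and compute and a tool call to move; the robot and the scene stay as the last step left them, time stands still between calls to the robot, and variables do not carry over. Pictures are saved under pics/ and viewed, and the job is handed in when it is done.

Besides the shell and the picture viewer there is one more tool, called as name(argument=value, ...) on one line, values as JSON. move_arm: Moves the arm, as the interface text tells. Its arguments: {"type":"object","properties":{"increments":{"type":"array","items":{"type":"number"}}},"required":["increments"]}

```bash
mkdir -p pics; python3 - <<'E'
from station import r
import cv2,json
for n in("side","top","wrist"):
    cv2.imwrite(f"pics/{n}0.png",cv2.cvtColor(r.capture(n),cv2.COLOR_RGB2BGR)); print(n,r.calibration(n))
s=r.sense();print(s)
E
```

```text
side {'fx': 364.00739650812636, 'fy': 364.00739650812636, 'cx': 252.8619355631217, 'cy': 185.7724878022542, 'D': array([-0.06746683,  0.        ,  0.        ,  0.        ,  0.        ]), 'rvec': array([ 0.4708358 , -2.38593763,  1.59641483]), 'tvec': array([0.46845668, 0.15709775, 0.75686466])}
top {'fx': 430.52975172766065, 'fy': 430.52975172766065, 'cx': 259.7236106262342, 'cy': 188.9557914957322, 'D': array([0.02320906, 0.        , 0.        , 0.        , 0.        ]), 'rvec': array([ 2.1576235 , -2.1387478 ,  0.14291304]), 'tvec': array([-0.01470934,  0.53169948,  1.11676041])}
wrist {'fx': 270.0194513507327, 'fy': 270.0194513507327, 'cx': 257.75781033373534, 'cy': 182.07171455848368, 'D': array([-0.02452798,  0.        ,  0.        ,  0.        ,  0.        ]), 'tool_from_camera': array([[-7.26088623e-04, -2.65803914e-01,  9.64026842e-01,
        -1.86225136e-01],
       [ 9.99999722e-01, -3.54283687e-04,  6.55498793e-04,
        -4.74844279e-04],
       [ 1.67304839e-04,  9.64027050e-01,  2.65804097e-01,
        -7.36489420e-02],
       [ 0.00000000e+00,  0.00000000e+00,  0.00000000e+00,
         1.00000000e+00]])}
{'time_s': 0.15, 'joints': array([-4.90109948e+01,  2.20796066e+01,  3.97286894e-01, -2.15035584e-02,
       -6.84126020e+01, -1.48165834e+01]), 'joint_velocities': array([-0.01532433, -0.17774875,  0.13523222,  0.06754343,  0.00124925,
       -0.07476315]), 'effort': array([ 1.74153165e-04, -3.91052985e+01,  1.87586957e+01,  4.22235265e+00,
        1.23776009e-02, -1.35624609e-04]), 'tcp_pos': array([ 0.27545968, -0.56045697,  0.19851614]), 'ee_rot': array([[-8.23209451e-04, -4.40949039e-01,  8.97531764e-01],
       [ 1.47941686e-03,  8.97530549e-01,  4.40949798e-01],
       [-9.99998567e-01,  1.69081766e-03, -8.65081896e-05]]), 'wrist_force': array([0.25209036, 0.0007731 , 0.51308016]), 'moment': array([0.04035834, 0.00627032, 0.01172563]), 'gripper_width': 0.999292887990601}
```

View pics/side0.png

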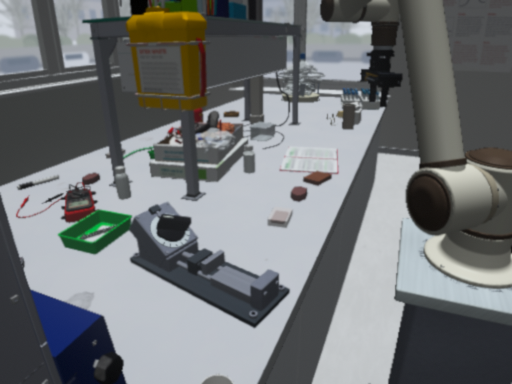

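View pics/top0.png

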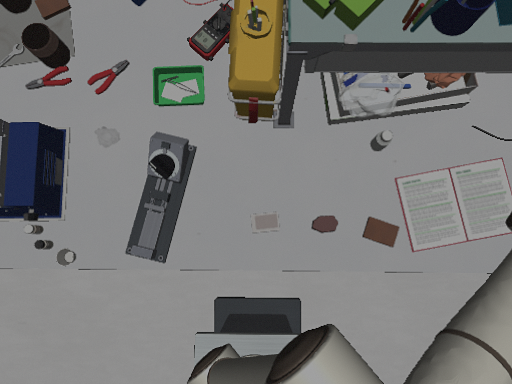

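View pics/wrist0.png

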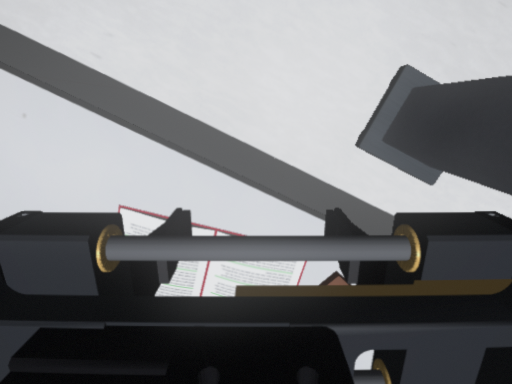

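Side view: the clamp is in front at about (210,265) px. Top view: steel block at (381,231), ore at (325,224), resin at (265,222), clamp at about (162,198) with the jaw end at the bottom, bottle at (382,140).

```bash
cat > h.py <<'E'
import numpy as np,cv2
from station import r
def cam(n):
    c=r.calibration(n); K=np.array([[c['fx'],0,c['cx']],[0,c['fy'],c['cy']],[0,0,1.]])
    if 'rvec' in c:
        R=cv2.Rodrigues(c['rvec'])[0]; return K,c['D'],R,np.array(c['tvec'])
    s=r.sense(); T=np.eye(4);T[:3,:3]=s['ee_rot'];T[:3,3]=s['tcp_pos']
    M=np.linalg.inv(T@c['tool_from_camera']); return K,c['D'],M[:3,:3],M[:3,3]
def ray(C,px):
    K,D,R,t=C; u=cv2.undistortPoints(np.array(px,float).reshape(-1,1,2),K,D).reshape(-1,2)
    return -R.T@t,(np.c_[u,np.ones(len(u))]@R)
def onz(C,px,z):
    o,d=ray(C,px); return o+d*((z-o[2])/d[:,2])[:,None]
def proj(C,P):
    K,D,R,t=C; return cv2.projectPoints(np.array(P,float).reshape(-1,1,3),cv2.Rodrigues(R)[0],t,K,D)[0].reshape(-1,2)
def tri(C1,p1,C2,p2):
    o1,d1=ray(C1,p1);o2,d2=ray(C2,p2);out=[]
    for a,b in zip(d1,d2):
        s=np.linalg.lstsq(np.c_[a,-b],o2-o1,rcond=None)[0]; A=o1+a*s[0];B=o2+b*s[1]; out.append(np.r_[(A+B)/2,np.linalg.norm(A-B)])
    return np.array(out)
def cap(n,f=None):
    im=cv2.cvtColor(r.capture(n),cv2.COLOR_RGB2BGR)
    if f: cv2.imwrite(f"pics/{f}.png",im)
    return im
E
python3 - <<'E'
from h import *
im=cv2.imread("pics/top0.png"); C=cam("top")
print("cam",-C[2].T@C[3])
h=im.astype(int); m=((h[:,:,2]-h[:,:,0]>25)).astype('uint8')*255
n,l,st,ce=cv2.connectedComponentsWithStats(m)
for i in range(1,n):
    if st[i,4]>150 and 290<ce[i][0]<405 and 205<ce[i][1]<255:
        c=cv2.findContours((l==i).astype('uint8'),0,1)[0][0]; rc=cv2.minAreaRect(c); b=cv2.boxPoints(rc); P=onz(C,b,.012)
        print(ce[i],st[i],P.round(4).tolist(),np.linalg.norm(P-np.roll(P,1,0),axis=1), P.mean(0))
cv2.imwrite("pics/topc.png",cv2.resize(im[120:272,110:220],None,fx=5,fy=5,interpolation=2)[:, :][:760])
cv2.imwrite("pics/topc.png",cv2.resize(im[125:270,115:215],None,fx=4.1,fy=4.1,interpolation=cv2.INTER_CUBIC))
cv2.imwrite("pics/blk.png",cv2.resize(im[200:260,350:415],None,fx=8,fy=8,interpolation=cv2.INTER_CUBIC))
im=cv2.imread("pics/side0.png")
cv2.imwrite("pics/sidec.png",cv2.resize(im[190:325,115:305],None,fx=4,fy=4,interpolation=cv2.INTER_CUBIC))
E
```

```text
cam [ 0.37397338 -0.01586206  1.17896854]
[380.61417323 231.41574803] [364 217  35  29 635] [[0.4093, -0.2877, 0.012], [0.462, -0.3065, 0.012], [0.4363, -0.3846, 0.012], [0.3841, -0.3654, 0.012]] [0.08175625 0.05588817 0.08224944 0.05566301] [ 0.42290726 -0.33605163  0.012     ]
```

View pics/topc.png

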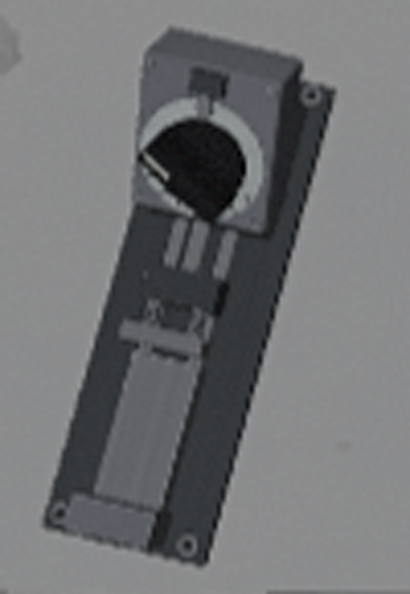

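View pics/sidec.png

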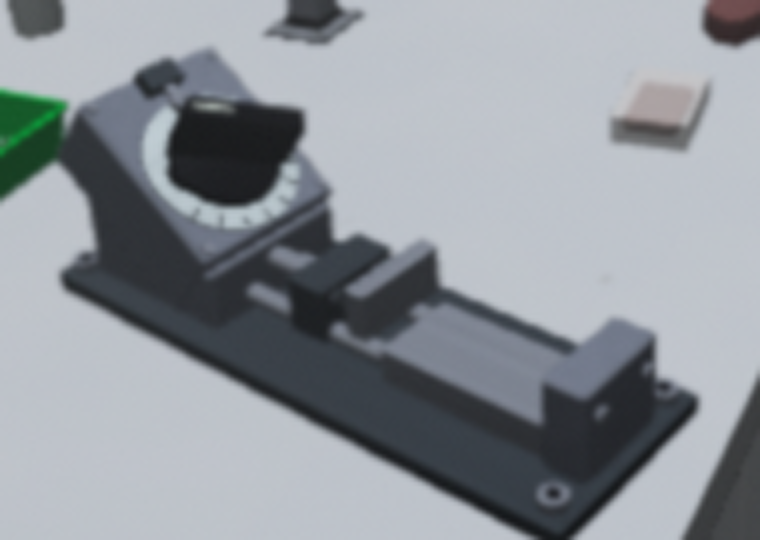

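View pics/blk.png

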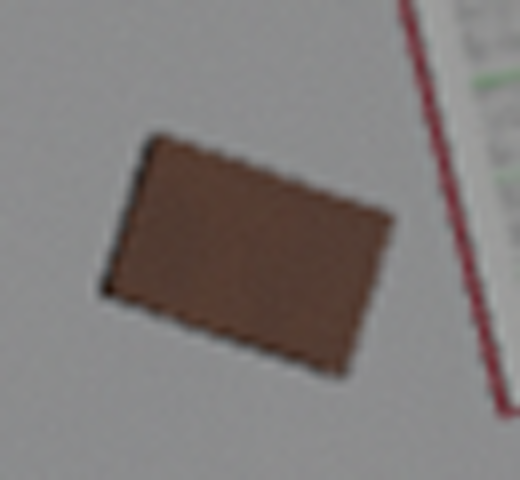

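Clamp crop: base corners at about (44,525), (207,565), (333,88) in the crop. The head and black wing knob are at about (190,170), with the white mark at the wing's left end. Side crop: knob wing at the top, sprung jaw at (395,285), fixed jaw at (600,380).

```bash
python3 - <<'E'
from h import *
C=cam("top");S=cam("side")
p=lambda q:np.array(q,float)/4.1+[115-.4,125-.4]
base=onz(C,p([(44,525),(207,565),(333,88)]),.012);print("base top-view",base.round(4).tolist(), np.linalg.norm(np.diff(base,axis=0),axis=1))
q=lambda q:np.array(q,float)/4+[115-.4,190-.4]
bs=onz(S,q([(560,535),(697,403),(65,275)]),.012);print("base side",bs.round(4).tolist())
# tri: base corners
print(tri(C,p([(44,525),(207,565)]),S,q([(560,535),(697,403)])).round(4))
print("rays jaw",onz(C,p([(68,530),(155,543),(160,508),(75,492)]),.06).round(4).tolist())
b=lambda q:np.array(q,float)/8+[350-.4,200-.4]
B=onz(C,b([(155,134),(394,215),(346,378),(107,292)]),.017)
print(B.round(4).tolist(),np.linalg.norm(B-np.roll(B,1,0),axis=1),B.mean(0))
def frame(P,L):
    a,bb,c=P
E
```

```text
base top-view [[0.36, 0.3483, 0.012], [0.335, 0.241, 0.012], [0.6538, 0.1684, 0.012]] [0.11016755 0.326946  ]
base side [[0.3567, 0.3522, 0.012], [0.3309, 0.252, 0.012], [0.671, 0.2773, 0.012]]
[[0.3591 0.3491 0.0086 0.0018]
 [0.3343 0.2426 0.0042 0.001 ]]
rays jaw [[0.3576, 0.3182, 0.06], [0.3499, 0.2635, 0.06], [0.3716, 0.2614, 0.06], [0.3812, 0.3151, 0.06]]
[[0.4625, -0.3049, 0.017], [0.4361, -0.384, 0.017], [0.3818, -0.3661, 0.017], [0.4094, -0.2875, 0.017]] [0.05584984 0.08335146 0.05718596 0.0833125 ] [ 0.42246584 -0.33563139  0.017     ]
```

```bash
cat >> h.py <<'E'
from scipy.spatial.transform import Rotation as Ro
def down(yaw): # tool y at yaw, x down
    a=np.radians(yaw); y=np.array([np.cos(a),np.sin(a),0]); x=np.array([0,0,-1.]); return np.c_[x,y,np.cross(x,y)]
YC=-13.0
def clampT(o=(0.4728,.2662)):
    T=np.eye(4);T[:3,:3]=Ro.from_euler('z',YC,degrees=True).as_matrix();T[:2,3]=o;return T
def inc(p,R,s=None):
    s=s or r.sense(); R0=s['ee_rot']
    print("turn",Ro.from_matrix(R0.T@R).as_rotvec(degrees=True).round(2),"shift",(R0.T@(np.array(p)-s['tcp_pos'])).round(4))
def st():
    s=r.sense(); print(s['time_s'],s['tcp_pos'].round(4),s['joints'].round(1),s['wrist_force'].round(1),round(s['gripper_width']*87,1)); print(s['ee_rot'].round(4).tolist()); return s
E
python3 - <<'E'
from h import *
inc([.4225,-.3356,.12],down(161.1))
C=cam("top");print(onz(C,[(330,50),(250,115),(285,120)],.4))
S=cam("side");print(proj(S,[.43,-.34,0]))
E
```

```text
turn [-4.494e+01  3.000e-02 -9.000e-02] shift [0.0787 0.1368 0.2311]
[[ 0.74988308 -0.14331157  0.4       ]
 [ 0.62102835  0.00755389  0.4       ]
 [ 0.61189513 -0.05788271  0.4       ]]
[[314.56786039 179.25888613]]
```

move_arm(increments=[-7,0,0,0.01,0.022,0.037,0.087,-14,0,0,0.022,0.045,0.075,0.087,-21,0,0,0.035,0.067,0.112,0.087,-28,0,0,0.048,0.089,0.15,0.087,-35,0,0,0.06,0.11,0.188,0.087,-42,0,0,0.072,0.13,0.22,0.087,-45,0,0,0.079,0.137,0.231,0.087,-45,0,0,0.079,0.137,0.231,0.087,-45,0,0,0.079,0.137,0.231,0.087])

```text
time_s: 0.9
tcp_pos: [0.4229, -0.3345, 0.1196]
ee_rot: [[-0.002, -0.947, 0.32], [0.001, 0.32, 0.947], [-1.0, 0.002, 0.0]]
wrist_force: [-0.3, -1.1, 0.3]
gripper_width: 1.001
```

```bash
python3 - <<'E'
from h import *
s=st(); C=cam("wrist"); im=cap("wrist","w1")
print(proj(C,[s['tcp_pos']]))
print(proj(C,[[.4225,-.3356,.017],[0.4625, -0.3049, 0.017], [0.4361, -0.384, 0.017], [0.3818, -0.3661, 0.017], [0.4094, -0.2875, 0.017]]))
inc([.4225,-.3356,.010],down(161.1))
E
```

```text
0.9 [ 0.4229 -0.3345  0.1196] [-21.1  18.  -18.1  -0.  -54.    2.4] [-0.3 -1.1  0.3] 87.1
[[-0.0019, -0.9474, 0.32], [0.0007, 0.32, 0.9474], [-1.0, 0.002, 0.0001]]
[[257.16667194 211.14327771]]
[[257.12240539 175.74257329]
 [232.61723324 211.27818922]
 [230.38253939 137.87058877]
 [284.19882948 137.44900517]
 [281.45066319 210.80637054]]
turn [ 0.13 -0.01 -0.04] shift [ 0.1102  0.0002 -0.    ]
```

View pics/w1.png

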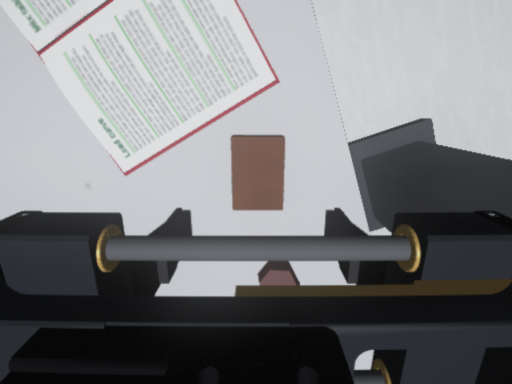

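Block seen at (232–284, 135–210) px, within 1–3 px of the projection. The ore piece is clear of the fingers, so I'll descend and grip.

move_arm(increments=[0,0,0,0.03,0,0,0.087,0,0,0,0.065,0,-0.001,0.087,0,0,0,0.09,0,-0.001,0.087,0,0,0,0.103,0,-0.001,0.087,0,0,0,0.1085,0,-0.001,0.087,0,0,0,0.1085,0,-0.001,0.087,0,0,0,0.1085,0,-0.001,0.05,0,0,0,0.1085,0,-0.001,0.05,0,0,0,0.1085,0,-0.001,0.05,0,0,0,0.1085,0,-0.001,0.05,0,0,0,0.1085,0,-0.001,0.05,0,0,0,0.1085,0,-0.001,0.05])

```text
time_s: 1.95
tcp_pos: [0.4225, -0.337, 0.0124]
ee_rot: [[0.001, -0.947, 0.323], [-0.0, 0.323, 0.947], [-1.0, -0.001, -0.0]]
wrist_force: [-0.1, 0.2, -0.9]
gripper_width: 0.639
```

```bash
python3 - <<'E'
from h import *
s=st(); cap("wrist","w2")
E
```

```text
1.95 [ 0.4225 -0.337   0.0124] [-21.4  26.1 -24.5   0.  -39.3   2.6] [-0.1  0.2 -0.9] 55.6
[[0.0009, -0.9466, 0.3225], [-0.0004, 0.3225, 0.9466], [-1.0, -0.001, -0.0001]]
```

move_arm(increments=[0,0,0,0,0,0,0.03,0,0,0,0,0,0,0.03,0,0,0,-0.03,0,0,0.03,0,0,0,-0.06,0,0,0.03,0,0,0,-0.08,0,0,0.03,0,0,0,-0.08,0,0,0.03])

```text
time_s: 2.5
tcp_pos: [0.4253, -0.3386, 0.0967]
ee_rot: [[0.008, -0.947, 0.322], [-0.005, 0.321, 0.947], [-1.0, -0.01, -0.002]]
wrist_force: [0.6, 0.9, 0.4]
gripper_width: 0.352
```

```bash
python3 - <<'E'
from h import *
s=st(); cap("wrist","w3")
E
```

```text
2.5 [ 0.4253 -0.3386  0.0967] [-21.4  19.6 -19.6   0.1 -50.2   2.6] [0.6 0.9 0.4] 30.6
[[0.0085, -0.9469, 0.3215], [-0.0048, 0.3215, 0.9469], [-1.0, -0.0096, -0.0018]]
```

View pics/w3.png

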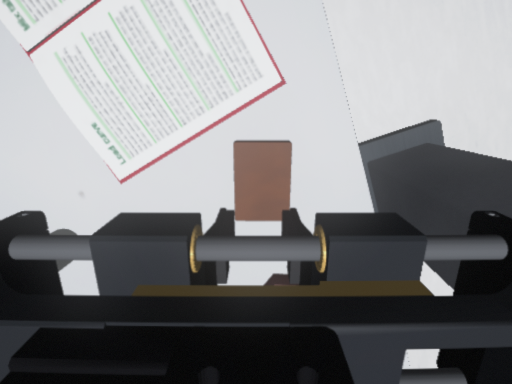

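View pics/w2.png

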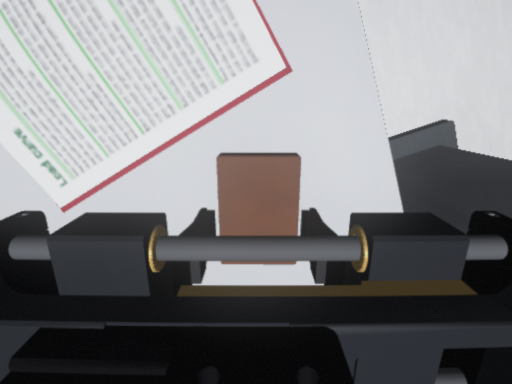

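```bash
python3 - <<'E'
from h import *
cap("top","t3"); im=cap("side","s3")
cv2.imwrite("pics/s3c.png",cv2.resize(im[60:220,250:450],None,fx=4,fy=4,interpolation=2)[:600])
C=cam("wrist"); print(onz(C,[(234,141),(291,141),(290,221),(236,221)],.017))
E
```

```text
[[ 0.4291194  -0.38414828  0.017     ]
 [ 0.37722972 -0.36642537  0.017     ]
 [ 0.40251726 -0.2871499   0.017     ]
 [ 0.45586355 -0.30541477  0.017     ]]
```

View pics/s3c.png

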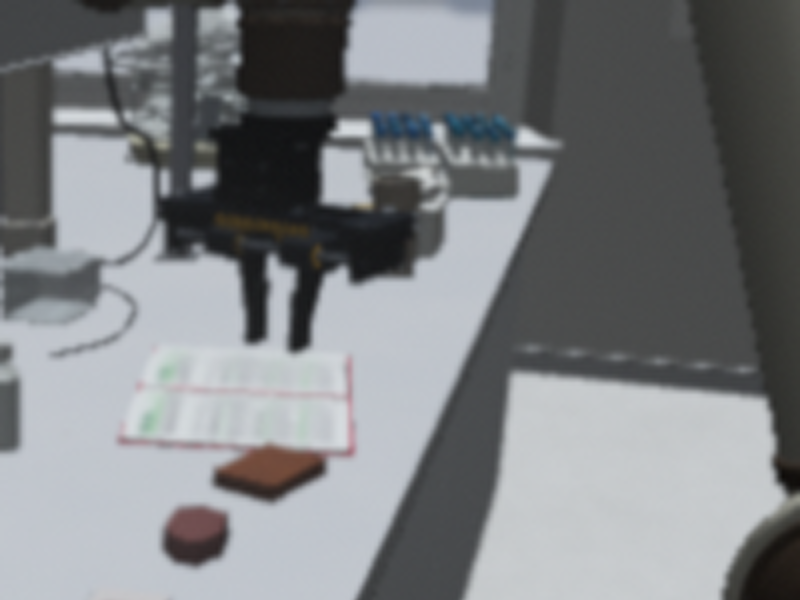

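The fingers had not finished closing when I lifted. The block still lies at its place, with its top edge at about (270,450) in the side crop. I'll open, check, and retry with a longer close.

move_arm(increments=[0,0,0,0,0,0,0.087,0,0,0,0,0,0,0.087,0,0,0,0,0,0,0.087,0,0,0,0,0,0,0.087,0,0,0,0,0,0,0.087,0,0,0,0,0,0,0.087,0,0,0,0,0,0,0.087,0,0,0,0,0,0,0.087,0,0,0,0,0,0,0.087,0,0,0,0,0,0,0.087,0,0,0,0,0,0,0.087,0,0,0,0,0,0,0.087])

```text
time_s: 3.65
tcp_pos: [0.4223, -0.337, 0.0919]
ee_rot: [[0.0, -0.946, 0.323], [-0.0, 0.323, 0.946], [-1.0, -0.0, 0.0]]
wrist_force: [-0.2, 0.5, -0.6]
gripper_width: 0.994
```

```bash
python3 - <<'E'
from h import *
s=st(); im=cap("wrist","w4"); C=cam("wrist")
def blk(im,C,box=None):
    h=im.astype(int); m=((h[:,:,2]-h[:,:,0]>25)).astype('uint8')*255
    n,l,stt,ce=cv2.connectedComponentsWithStats(m)
    for i in range(1,n):
        if stt[i,4]>400:
            c=cv2.findContours((l==i).astype('uint8'),0,1)[0][0]; b=cv2.boxPoints(cv2.minAreaRect(c)); P=onz(C,b,.015)
            print(ce[i],stt[i],P[:,:2].round(4).tolist(),np.linalg.norm(P-np.roll(P,1,0),axis=1).round(3),P.mean(0).round(4))
blk(im,C); print('top'); blk(cv2.imread("pics/t3.png")[:, :],cam("top"))
inc([.4225,-.336,.011],down(161.1))
E
```

```text
3.65 [ 0.4223 -0.337   0.0919] [-21.4  19.9 -20.   -0.  -50.1   2.6] [-0.2  0.5 -0.6] 86.5
[[0.0001, -0.9465, 0.3228], [-0.0, 0.3228, 0.9465], [-1.0, -0.0001, 0.0]]
[211.43131604 110.81075889] [ 112    0  170  185 1041] [[0.5627, -0.3859], [0.386, -0.4982], [0.3408, -0.4435], [0.5169, -0.3156]] [0.084 0.209 0.071 0.218] [ 0.4516 -0.4108  0.015 ]
[257.98453955 180.77235044] [ 229  142   59   80 4463] [[0.4349, -0.3851], [0.3815, -0.3669], [0.4061, -0.2876], [0.4639, -0.3073]] [0.083 0.056 0.083 0.061] [ 0.4216 -0.3367  0.015 ]
[410.53786408 250.46407767] [396 226  24  46 515] [[0.2979, -0.2438], [0.2746, -0.2366], [0.2821, -0.1806], [0.3066, -0.1882]] [0.056 0.024 0.056 0.026] [ 0.2903 -0.2123  0.015 ]
[429.69414758 287.85903308] [ 332  280  180   15 1965] [[0.3803, -0.1986], [0.1818, -0.1337], [0.1827, -0.1137], [0.3847, -0.1802]] [0.019 0.209 0.02  0.213] [ 0.2824 -0.1565  0.015 ]
top
[252.34287941  49.85096435] [ 189    0   95  102 5133] [[0.7904, 0.1984], [1.0973, 0.1944], [1.0868, -0.0724], [0.7806, -0.0604]] [0.259 0.307 0.267 0.306] [0.9388 0.065  0.015 ]
[254.15942029 110.45134576] [235 103  39  20 483] [[0.7775, 0.0616], [0.7784, -0.0449], [0.7235, -0.0452], [0.7226, 0.0607]] [0.055 0.107 0.055 0.106] [0.7505 0.008  0.015 ]
turn [ 0.07 -0.    0.  ] shift [0.0809 0.0001 0.001 ]
```

move_arm(increments=[0,0,0,0.03,0,0,0.087,0,0,0,0.06,0,0,0.087,0,0,0,0.076,0,0,0.087,0,0,0,0.082,0,0,0.087,0,0,0,0.082,0,0,0.04,0,0,0,0.082,0,0,0.04,0,0,0,0.082,0,0,0.04,0,0,0,0.082,0,0,0.04,0,0,0,0.082,0,0,0.04,0,0,0,0.082,0,0,0.04,0,0,0,0.082,0,0,0.04,0,0,0,0.082,0,0,0.04])

```text
time_s: 4.7
tcp_pos: [0.4224, -0.337, 0.0102]
ee_rot: [[0.001, -0.946, 0.323], [-0.0, 0.323, 0.946], [-1.0, -0.001, -0.0]]
wrist_force: [0.0, -0.6, 0.6]
gripper_width: 0.503
```

move_arm(increments=[0,0,0,0,0,0,0.04,0,0,0,0,0,0,0.04,0,0,0,0,0,0,0.04,0,0,0,0,0,0,0.04,0,0,0,0,0,0,0.04,0,0,0,0,0,0,0.04,0,0,0,0,0,0,0.04,0,0,0,0,0,0,0.04])

```text
time_s: 5.37
tcp_pos: [0.4222, -0.337, 0.0098]
ee_rot: [[-0.0, -0.946, 0.323], [0.0, 0.323, 0.946], [-1.0, 0.0, 0.0]]
wrist_force: [-0.2, -0.7, 0.4]
gripper_width: 0.463
```

```bash
python3 - <<'E'
from h import *
s=st(); im=cap("wrist","w5")
E
```

```text
5.3667 [ 0.4222 -0.337   0.0098] [-21.4  26.3 -24.6  -0.  -39.1   2.6] [-0.2 -0.7  0.4] 40.3
[[-0.0001, -0.9465, 0.3227], [0.0, 0.3227, 0.9465], [-1.0, 0.0001, 0.0]]
```

View pics/w5.png

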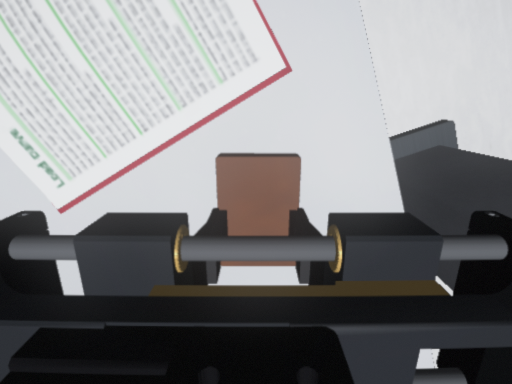

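```bash
python3 - <<'E'
from h import *
s=r.sense(); C=cam("wrist"); T=lambda q:s['tcp_pos']+s['ee_rot']@np.array(q)
for q in [(.008,.02,0),(.008,-.02,0),(-.011,.02,0),(-.011,.02,-.0095),(.008,.02,-.0095),(.008,.0435,0)]: print(q,T(q).round(4),proj(C,[T(q)]).round(1))
im=cap("side"); S=cam("side"); print(proj(S,[T((.008,.02,0)),T((.008,-.02,0))]))
cv2.imwrite("pics/s5c.png",cv2.resize(im[110:210,270:380],None,fx=6,fy=6,interpolation=cv2.INTER_CUBIC))
im=cv2.imread("pics/w5.png")
cv2.imwrite("pics/w5c.png",cv2.resize(im[140:290,150:350],None,fx=4,fy=4,interpolation=cv2.INTER_CUBIC))
E
```

```text
(0.008, 0.02, 0) [ 0.4033 -0.3305  0.0018] [[283.3 207.3]]
(0.008, -0.02, 0) [ 0.4412 -0.3434  0.0018] [[231.1 207.3]]
(-0.011, 0.02, 0) [ 0.4033 -0.3305  0.0208] [[285.8 216.9]]
(-0.011, 0.02, -0.0095) [ 0.4003 -0.3395  0.0208] [[286.2 204.1]]
(0.008, 0.02, -0.0095) [ 0.4003 -0.3395  0.0018] [[283.6 195.5]]
(0.008, 0.0435, 0) [ 0.3811 -0.323   0.0018] [[313.9 207.2]]
[[321.89972571 180.77411319]
 [311.55251536 177.95806105]]
```

View pics/s5c.png

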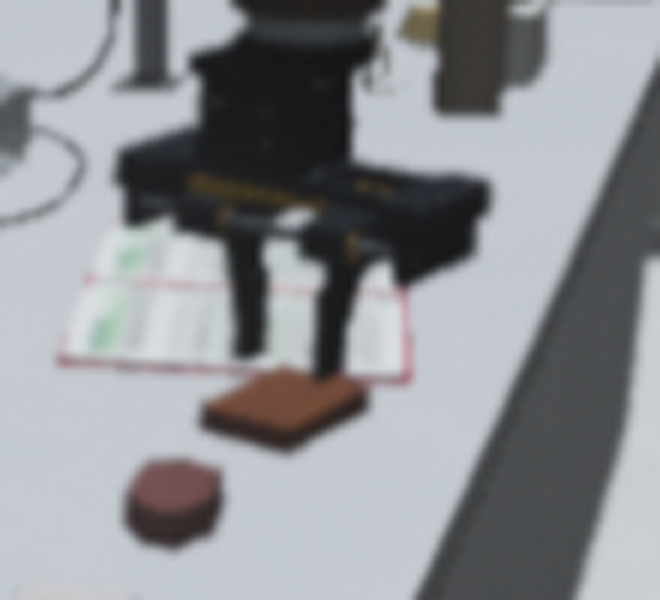

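View pics/w5c.png

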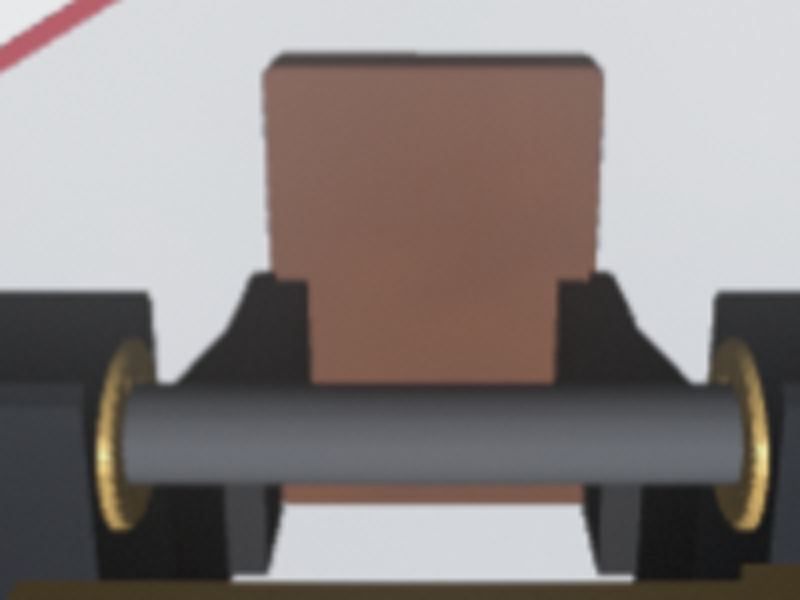

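```bash
python3 - <<'E'
from h import *
S=cam("side");C=cam("wrist");s=r.sense()
c=lambda q:np.array(q,float)/6+[270-.4,110-.4]
w=lambda q:np.array(q,float)/4+[150-.4,140-.4]
# near finger(right in side) is y+? try both pairings; use inner tip corners
for a in [(317,375),(345,375)]:
  for b in [(556,280),(610,275)]:
    t=tri(C,w([b]),S,c([a]))[0]; print(a,b,t.round(4),(s['ee_rot'].T@(t[:3]-s['tcp_pos'])).round(4))
for a in [(240,355),(262,355)]:
  for b in [(307,280),(255,275)]:
    t=tri(C,w([b]),S,c([a]))[0]; print(a,b,t.round(4),(s['ee_rot'].T@(t[:3]-s['tcp_pos'])).round(4))
# block top corners in side
print(onz(S,c([(203,408),(285,368),(368,398),(290,435)]),.017))
print('dist',np.linalg.norm(-S[2].T@S[3]-s['tcp_pos']))
E
```

```text
(317, 375) (556, 280) [ 0.4023 -0.338   0.0291  0.0051] [-0.0193  0.0186 -0.0074]
(317, 375) (610, 275) [ 0.3976 -0.3356  0.0303  0.0133] [-0.0204  0.0238 -0.0066]
(345, 375) (556, 280) [ 0.395  -0.34    0.0305  0.0097] [-0.0207  0.0248 -0.0117]
(345, 375) (610, 275) [ 0.3904 -0.3376  0.0313  0.0016] [-0.0215  0.03   -0.0108]
(240, 355) (307, 280) [ 0.4449 -0.3505  0.0293  0.0123] [-0.0194 -0.0258 -0.0055]
(240, 355) (255, 275) [ 0.4494 -0.3546  0.0285  0.0053] [-0.0186 -0.0314 -0.0079]
(262, 355) (307, 280) [ 0.4386 -0.3525  0.0314  0.001 ] [-0.0216 -0.0205 -0.0094]
(262, 355) (255, 275) [ 0.4429 -0.3565  0.0309  0.0059] [-0.021  -0.0259 -0.0118]
[[ 0.45721654 -0.2986129   0.017     ]
 [ 0.43101798 -0.37587949  0.017     ]
 [ 0.3777098  -0.34517047  0.017     ]
 [ 0.40448464 -0.27680364  0.017     ]]
dist 1.2123104579543444
```

Triangulating the fingertips from the side and wrist views puts them at z≈0.030. That is about 20 mm behind the reported TCP, not 8 mm ahead, so the fingers closed above the block. I'll open and go lower, watching the force.

move_arm(increments=[0,0,0,-0.004,0,0,0.087,0,0,0,-0.004,0,0,0.087,0,0,0,-0.004,0,0,0.087,0,0,0,-0.004,0,0,0.087,0,0,0,-0.004,0,0,0.087,0,0,0,-0.004,0,0,0.087,0,0,0,-0.004,0,0,0.087,0,0,0,-0.004,0,0,0.087,0,0,0,-0.004,0,0,0.087,0,0,0,-0.004,0,0,0.087,0,0,0,-0.004,0,0,0.087])

```text
time_s: 6.38
tcp_pos: [0.4222, -0.337, 0.0138]
ee_rot: [[-0.0, -0.946, 0.323], [0.0, 0.323, 0.946], [-1.0, 0.0, -0.0]]
wrist_force: [0.6, 0.1, -0.2]
gripper_width: 0.995
```

```bash
python3 - <<'E'
from h import *
s=st(); im=cap("side"); S=cam("side"); C=cam("wrist"); im2=cap("wrist")
T=lambda q:s['tcp_pos']+s['ee_rot']@np.array(q)
print((proj(S,[T((-.02,.0435,0)),T((-.02,-.0435,0)),T((.008,.0435,0))])-[270-.4,110-.4])*6)
cv2.imwrite("pics/s6c.png",cv2.resize(im[110:210,270:380],None,fx=6,fy=6,interpolation=cv2.INTER_CUBIC))
cv2.imwrite("pics/w6.png",im2)
E
```

```text
6.3833 [ 0.4222 -0.337   0.0138] [-21.4  26.  -24.5   0.  -39.6   2.6] [ 0.6  0.1 -0.2] 86.6
[[-0.0001, -0.9465, 0.3227], [0.0, 0.3227, 0.9465], [-1.0, 0.0001, -0.0]]
[[355.35759853 381.42394822]
 [218.7679781  346.71870311]
 [351.9900364  430.40120182]]
```

View pics/s6c.png

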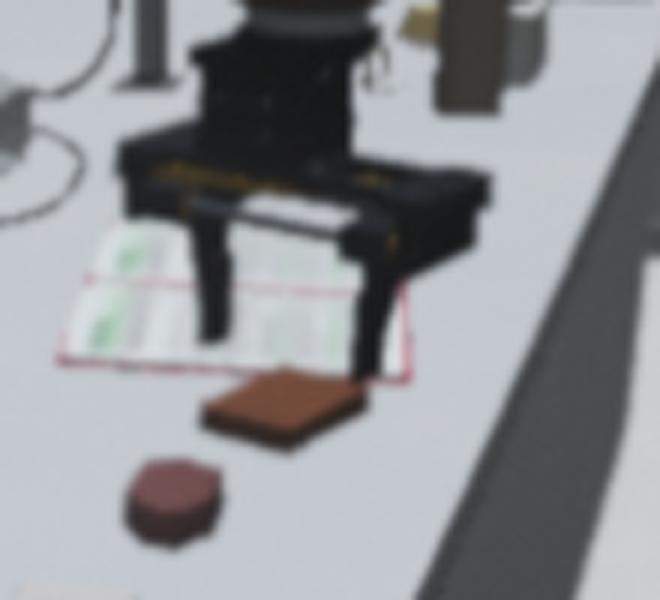

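View pics/w6.png

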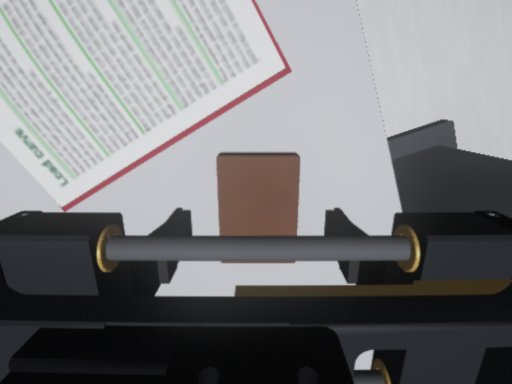

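move_arm(increments=[0,0,0,0.005,0,0,0.087,0,0,0,0.01,0,0,0.087,0,0,0,0.015,0,0,0.087,0,0,0,0.018,0,0,0.087,0,0,0,0.02,0,0,0.087,0,0,0,0.02,0,0,0.087])

```text
time_s: 6.98
tcp_pos: [0.4218, -0.3368, -0.0069]
ee_rot: [[-0.001, -0.946, 0.323], [0.001, 0.323, 0.946], [-1.0, 0.001, 0.0]]
wrist_force: [1.2, 0.0, -0.2]
gripper_width: 1.0
```

```bash
python3 - <<'E'
from h import *
s=st(); im=cap("side")
cv2.imwrite("pics/s7c.png",cv2.resize(im[110:210,270:380],None,fx=6,fy=6,interpolation=cv2.INTER_CUBIC))
E
```

```text
6.9833 [ 0.4218 -0.3368 -0.0069] [-21.4  27.8 -25.4  -0.  -36.9   2.6] [ 1.2  0.  -0.2] 87.0
[[-0.0013, -0.9465, 0.3228], [0.0006, 0.3228, 0.9465], [-1.0, 0.0015, 0.0001]]
```

View pics/s7c.png

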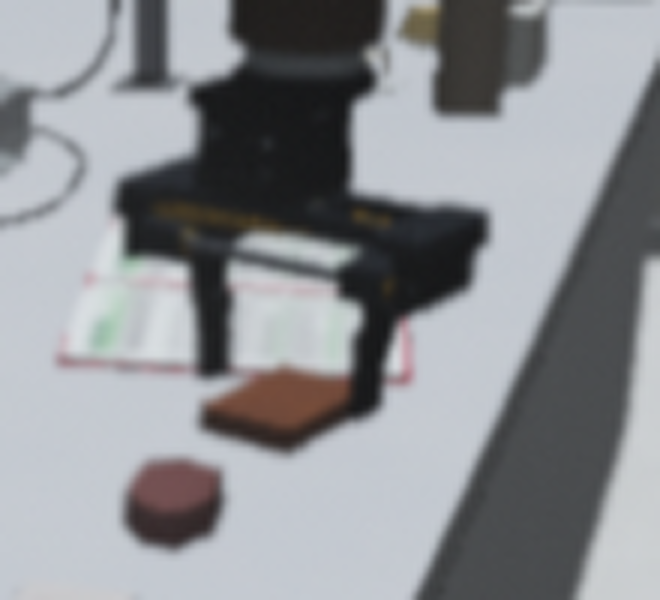

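move_arm(increments=[0,0,0,0.003,0,0,0.087,0,0,0,0.005,0,0,0.087,0,0,0,0.007,0,0,0.087,0,0,0,0.008,0,0,0.087,0,0,0,0.008,0,0,0.087])

```text
time_s: 7.45
tcp_pos: [0.4221, -0.3369, -0.0144]
ee_rot: [[-0.0, -0.946, 0.323], [0.0, 0.323, 0.946], [-1.0, 0.001, 0.0]]
wrist_force: [-1.2, -0.2, -0.0]
gripper_width: 0.995
```

```bash
python3 - <<'E'
from h import *
s=st(); im=cap("side")
cv2.imwrite("pics/s8c.png",cv2.resize(im[110:210,270:380],None,fx=6,fy=6,interpolation=cv2.INTER_CUBIC))
E
```

```text
7.45 [ 0.4221 -0.3369 -0.0144] [-21.4  28.5 -25.7  -0.  -35.9   2.6] [-1.2 -0.2 -0. ] 86.6
[[-0.0005, -0.9465, 0.3227], [0.0002, 0.3227, 0.9465], [-1.0, 0.0005, 0.0001]]
```

View pics/s8c.png

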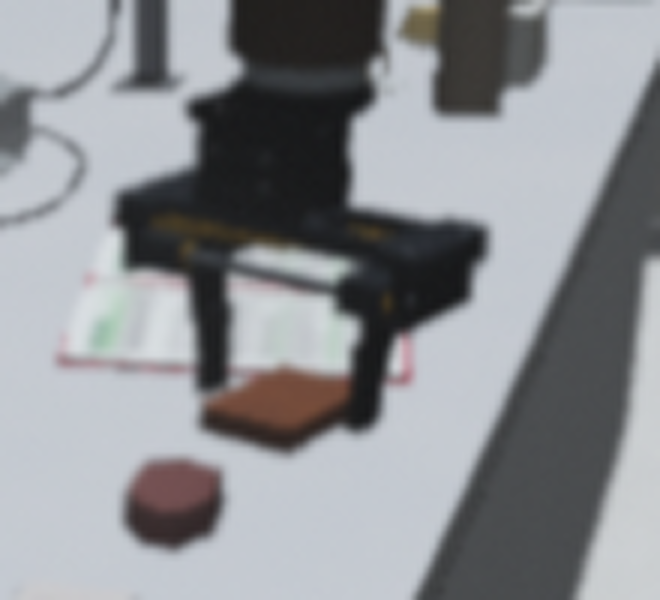

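move_arm(increments=[0,0,0,0.002,0,0,0.087,0,0,0,0.002,0,0,0.04,0,0,0,0.002,0,0,0.04,0,0,0,0.002,0,0,0.04,0,0,0,0.002,0,0,0.04,0,0,0,0.002,0,0,0.04,0,0,0,0.002,0,0,0.04,0,0,0,0.002,0,0,0.04,0,0,0,0.002,0,0,0.04,0,0,0,0.002,0,0,0.04,0,0,0,0.002,0,0,0.04,0,0,0,0.002,0,0,0.04])

```text
time_s: 8.5
tcp_pos: [0.4223, -0.337, -0.0161]
ee_rot: [[0.0, -0.946, 0.323], [-0.0, 0.323, 0.946], [-1.0, -0.0, 0.0]]
wrist_force: [0.0, 0.4, 0.7]
gripper_width: 0.659
```

```bash
python3 - <<'E'
from h import *
s=st(); im=cap("wrist","w9")
E
```

```text
8.5 [ 0.4223 -0.337  -0.0161] [-21.4  28.6 -25.8  -0.  -35.6   2.6] [0.  0.4 0.7] 57.3
[[0.0001, -0.9465, 0.3227], [-0.0, 0.3227, 0.9465], [-1.0, -0.0001, 0.0]]
```

View pics/w9.png

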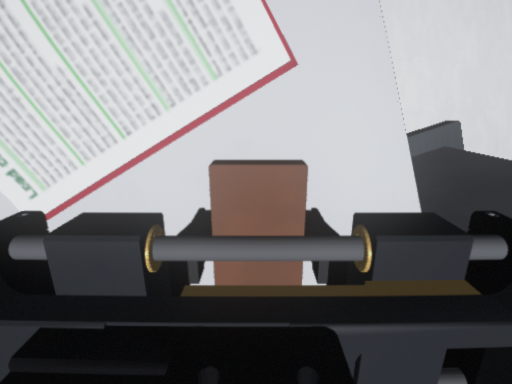

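Gripped: opening 57.3 mm, held by the block, with the block seen between the pads at columns 210–306. I'll lift and carry it across.

move_arm(increments=[0,0,0,-0.02,0,0,0.04,0,0,0,-0.05,0,0,0.04,0,0,0,-0.085,0,0,0.04,0,0,0,-0.12,0,0,0.04,0,0,0,-0.155,0,0,0.04,-3,0,0,-0.18,0.004,0.012,0.04,-9,0,0,-0.195,0.012,0.035,0.04,-15,0,0,-0.2,0.022,0.065,0.04,-21,0,0,-0.2,0.032,0.095,0.04,-27,0,0,-0.2,0.042,0.125,0.04,-33,0,0,-0.2,0.052,0.155,0.04,-39,0,0,-0.2,0.062,0.185,0.04])

```text
time_s: 9.55
tcp_pos: [0.4215, -0.1402, 0.1824]
ee_rot: [[-0.003, -0.937, -0.349], [0.001, -0.349, 0.937], [-1.0, 0.002, 0.002]]
wrist_force: [0.6, 0.4, -4.6]
gripper_width: 0.662
```

```bash
python3 - <<'E'
from h import *
s=st(); im=cap("wrist","w10"); inc([.426,.277,.185],down(257))
E
```

```text
9.55 [ 0.4215 -0.1402  0.1824] [  2.6   5.1 -24.9  -0.1 -60.2  17.8] [ 0.6  0.4 -4.6] 57.6
[[-0.0029, -0.9373, -0.3486], [0.0012, -0.3486, 0.9373], [-1.0, 0.0023, 0.0022]]
turn [-56.18   0.24   0.09] shift [-0.001  -0.1511  0.3847]
```

View pics/w10.png

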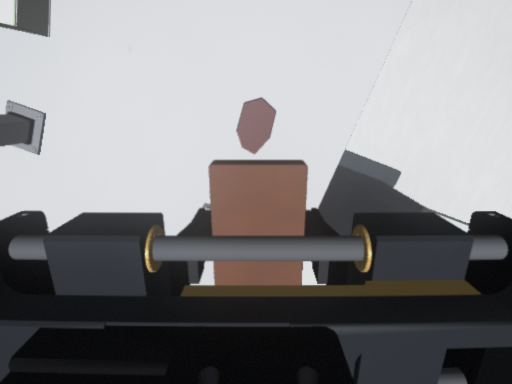

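Block is held firmly (wrist force −4.6 N, still at columns 210–306).

move_arm(increments=[-5,0,0,0,-0.012,0.03,0.04,-10,0,0,0,-0.024,0.06,0.04,-15,0,0,0,-0.036,0.092,0.04,-20,0,0,0,-0.048,0.124,0.04,-25,0,0,0,-0.06,0.156,0.04,-30,0,0,0,-0.073,0.188,0.04,-36,0,0,0,-0.086,0.22,0.04,-42,0,0,0,-0.099,0.252,0.04,-48,0,0,0,-0.112,0.284,0.04,-53,0,0,0,-0.125,0.316,0.04,-56,0,0,0,-0.137,0.348,0.04,-56,0,0,0,-0.146,0.371,0.04])

```text
time_s: 10.6
tcp_pos: [0.4312, 0.2588, 0.1823]
ee_rot: [[-0.002, -0.236, -0.972], [-0.001, -0.972, 0.236], [-1.0, 0.001, 0.002]]
wrist_force: [-0.0, -0.1, -4.5]
gripper_width: 0.665
```

move_arm(increments=[0,0,0,0,0.001,0.01,0.04,0,0,0,0,0.001,0.014,0.04,0,0,0,0,0.001,0.014,0.04])

```text
time_s: 10.85
tcp_pos: [0.4167, 0.2581, 0.1824]
ee_rot: [[-0.003, -0.239, -0.971], [-0.002, -0.971, 0.239], [-1.0, 0.003, 0.003]]
wrist_force: [-0.5, -0.6, -4.6]
gripper_width: 0.662
```

```bash
python3 - <<'E'
from h import *
s=st(); im=cap("wrist","w11"); inc([.426,.277,.016],down(257)); C=cam("wrist")
T=clampT(); w=lambda q:(T@np.r_[q,1])[:3]
for n,q in dict(jawtop_a=(-.1,.028,.06),jawtop_b=(-.1,-.028,.06),sj_a=(.004,.027,.059),sj_b=(.004,-.027,.059),bc1=(-.13,.055,.012),bc2=(-.13,-.055,.012),bed=(-.048,0,.031)).items(): print(n,proj(C,[w(q)]).round(1))
im=cap("top");cv2.imwrite("pics/t11.png",im);im=cap("side");cv2.imwrite("pics/s11.png",im)
E
```

```text
10.85 [0.4167 0.2581 0.1824] [ 50.8   9.8 -19.3  -0.1 -61.1  25.5] [-0.5 -0.6 -4.6] 57.6
[[-0.0033, -0.2385, -0.9711], [-0.0023, -0.9711, 0.2385], [-1.0, 0.0031, 0.0027]]
turn [-0.83  0.09 -0.12] shift [ 0.1669 -0.0209 -0.004 ]
jawtop_a [[217.8 209.8]]
jawtop_b [[263.6 209.2]]
sj_a [[213.9 123. ]]
sj_b [[261.9 122.2]]
bc1 [[204.8 217.4]]
bc2 [[282.  216.3]]
bed [[240.8 163. ]]
```

View pics/w11.png

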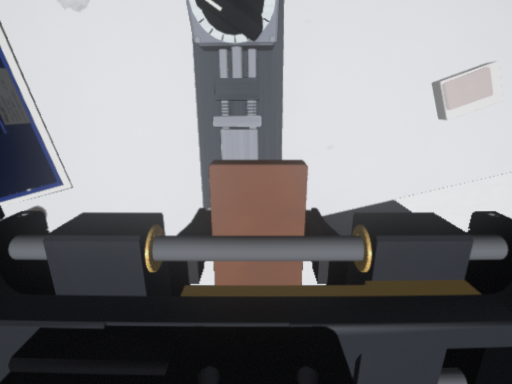

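View pics/s11.png

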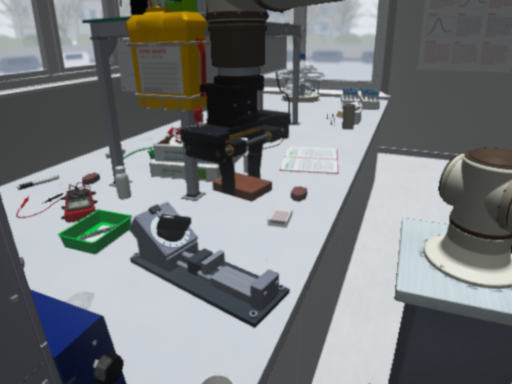

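```bash
python3 - <<'E'
from h import *
im=cv2.imread("pics/w11.png")
cv2.imwrite("pics/w11c.png",cv2.resize(im[30:170,170:310],None,fx=4.2,fy=4.2,interpolation=cv2.INTER_CUBIC))
E
```

```text
(no output)
```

View pics/w11c.png

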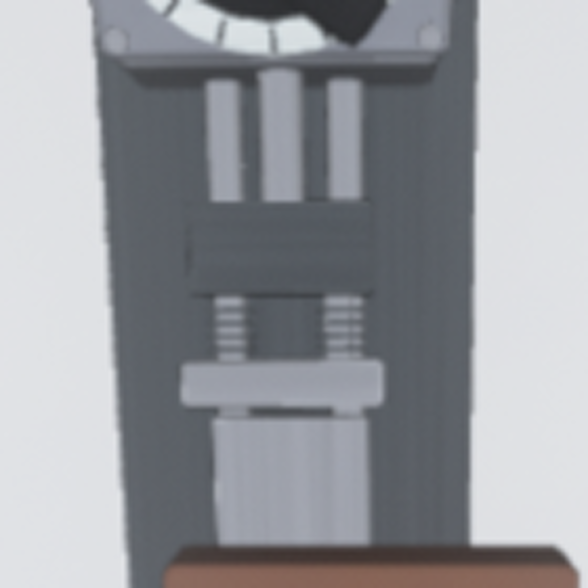

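```bash
python3 - <<'E'
from h import *
K=cam("wrist"); s=r.sense()
p=lambda q:np.array(q,float)/4.2+[170-.4,30-.4]
T=np.linalg.inv(clampT()); f=lambda P:(np.c_[P,np.ones(len(P))]@T.T)[:,:3].round(4).tolist()
print("jaw front/back (exp x .004,.016 y+-.027)",f(onz(K,p([(181,405),(384,404),(182,363),(383,361)]),.059)))
print("bed (y +-.023, x end -.004)",f(onz(K,p([(215,420),(218,545),(367,420),(369,545)]),.031)))
print("base y+-.055",f(onz(K,p([(97,60),(130,588),(477,60),(468,545)]),.012)))
E
```

```text
jaw front/back (exp x .004,.016 y+-.027) [[0.0017, 0.0291, 0.059], [0.001, -0.0255, 0.059], [0.0127, 0.0282, 0.059], [0.0123, -0.0254, 0.059]]
bed (y +-.023, x end -.004) [[-0.0046, 0.024, 0.031], [-0.042, 0.025, 0.031], [-0.0053, -0.0208, 0.031], [-0.0427, -0.0208, 0.031]]
base y+-.055 [[0.0972, 0.0556, 0.012], [-0.0591, 0.0568, 0.012], [0.0953, -0.0541, 0.012], [-0.0468, -0.0524, 0.012]]
```

```bash
sed -i 's/^YC=.*/YC=-13.5/' h.py; python3 - <<'E'
from h import *
inc([.425,.2791,.06],down(256.5))
E
```

```text
turn [-0.38  0.02 -0.03] shift [ 0.1236 -0.022  -0.0014]
```

move_arm(increments=[0,0,0,0,-0.012,-0.001,0.04,0,0,0,0.02,-0.022,-0.001,0.04,0,0,0,0.05,-0.022,-0.001,0.04,0,0,0,0.08,-0.022,-0.001,0.04,0,0,0,0.105,-0.022,-0.001,0.04,0,0,0,0.12,-0.022,-0.001,0.04,0,0,0,0.124,-0.022,-0.001,0.04,0,0,0,0.124,-0.022,-0.001,0.04,0,0,0,0.124,-0.022,-0.001,0.04])

```text
time_s: 11.75
tcp_pos: [0.426, 0.2809, 0.0608]
ee_rot: [[0.002, -0.239, -0.971], [0.001, -0.971, 0.239], [-1.0, -0.002, -0.001]]
wrist_force: [0.4, 0.6, -4.0]
gripper_width: 0.665
```

```bash
python3 - <<'E'
from h import *
s=st(); inc([.425,.2791,.03],down(256.5)); im=cap("side"); w=cap("wrist","w12"); K=cam("wrist")
cv2.imwrite("pics/s12c.png",cv2.resize(im[180:325,115:305],None,fx=4,fy=4,interpolation=cv2.INTER_CUBIC))
cv2.imwrite("pics/w12c.png",cv2.resize(w[30:230,150:350],None,fx=3,fy=3,interpolation=cv2.INTER_CUBIC))
E
```

```text
11.75 [0.426  0.2809 0.0608] [ 51.7  19.6 -26.2   0.  -44.1  24.5] [ 0.4  0.6 -4. ] 57.9
[[0.0018, -0.2391, -0.971], [0.0014, -0.971, 0.2391], [-1.0, -0.0018, -0.0014]]
turn [-0.33 -0.08  0.1 ] shift [0.0308 0.0021 0.0006]
```

View pics/s12c.png

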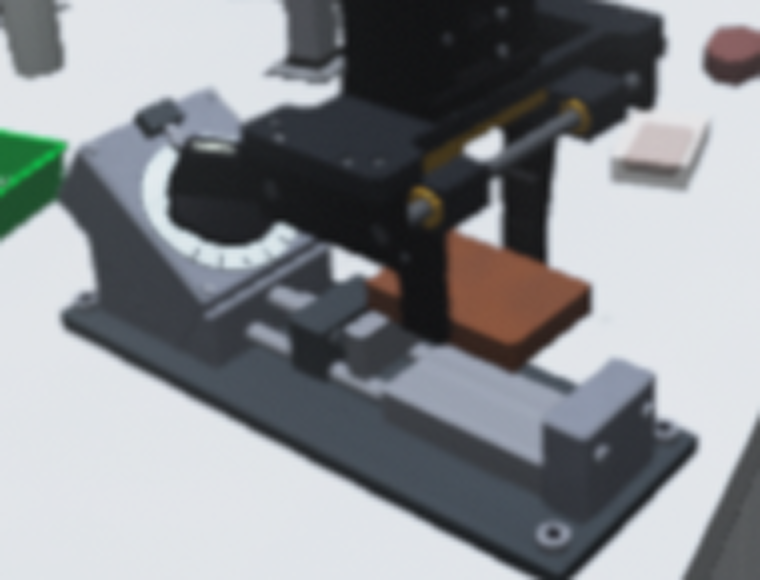

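View pics/w12c.png

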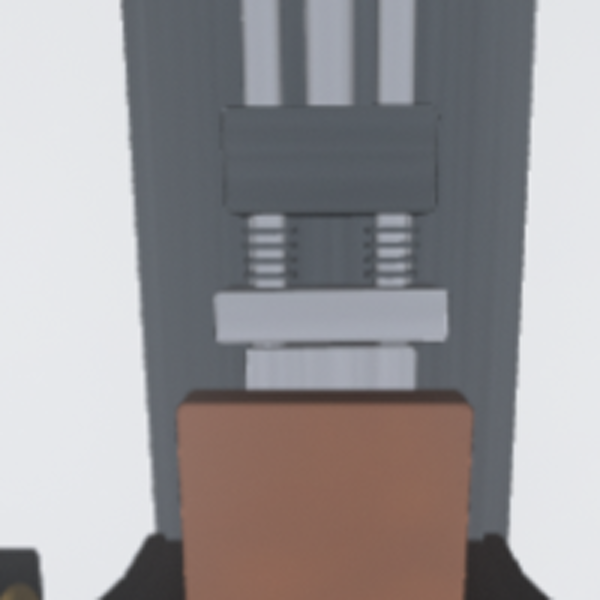

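```bash
python3 - <<'E'
from h import *
K=cam("wrist"); s=r.sense(); p=lambda q:np.array(q,float)/3+[150-.33,30-.33]
f=lambda P:((P-s['tcp_pos'])@s['ee_rot']).round(4).tolist()
print("block far edge top",f(onz(K,p([(178,405),(473,405)]),.094)),f(onz(K,p([(325,391)]),.077)))
print("jaw front top",f(onz(K,p([(216,342),(446,342)]),.059)))
print("bed end",f(onz(K,p([(247,349),(415,349)]),.031)))
E
```

```text
block far edge top [[-0.0324, -0.0275, -0.0403], [-0.0326, 0.0297, -0.0403]] [[-0.0155, 0.001, -0.0398]]
jaw front top [[0.0026, -0.0243, -0.0479], [0.0024, 0.0292, -0.0479]]
bed end [[0.0306, -0.0198, -0.0424], [0.0305, 0.0252, -0.0424]]
```

move_arm(increments=[0,0,0,0.005,0.0015,0.002,0.04,0,0,0,0.015,0.0015,0.002,0.04,0,0,0,0.025,0.0015,0.002,0.04,0,0,0,0.033,0.0015,0.002,0.04,0,0,0,0.038,0.0015,0.002,0.04,0,0,0,0.042,0.0015,0.002,0.04,0,0,0,0.044,0.0015,0.002,0.04,0,0,0,0.044,0.0015,0.002,0.04,0,0,0,0.044,0.0015,0.002,0.04])

```text
time_s: 12.6
tcp_pos: [0.4227, 0.2795, 0.0161]
ee_rot: [[0.0, -0.239, -0.971], [0.0, -0.971, 0.239], [-1.0, -0.0, -0.0]]
wrist_force: [0.9, -0.9, -3.8]
gripper_width: 0.664
```

```bash
python3 - <<'E'
from h import *
s=st(); im=cap("side"); w=cap("wrist","w13")
cv2.imwrite("pics/s13c.png",cv2.resize(im[180:325,115:305],None,fx=4,fy=4,interpolation=cv2.INTER_CUBIC))
cv2.imwrite("pics/w13c.png",cv2.resize(w[30:230,150:350],None,fx=3,fy=3,interpolation=cv2.INTER_CUBIC))
E
```

```text
12.6 [0.4227 0.2795 0.0161] [ 51.9  23.2 -29.1   0.  -37.6  24.3] [ 0.9 -0.9 -3.8] 57.7
[[0.0004, -0.2388, -0.9711], [0.0003, -0.9711, 0.2388], [-1.0, -0.0004, -0.0003]]
```

View pics/s13c.png

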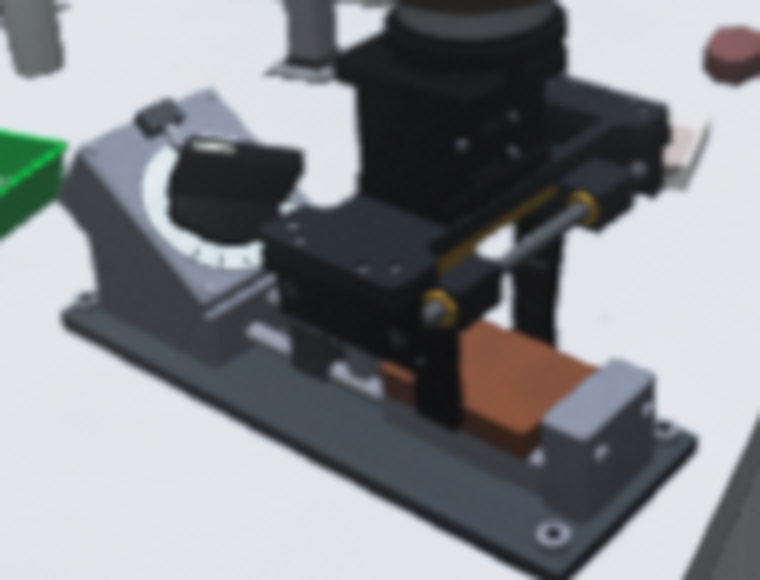

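View pics/w13c.png

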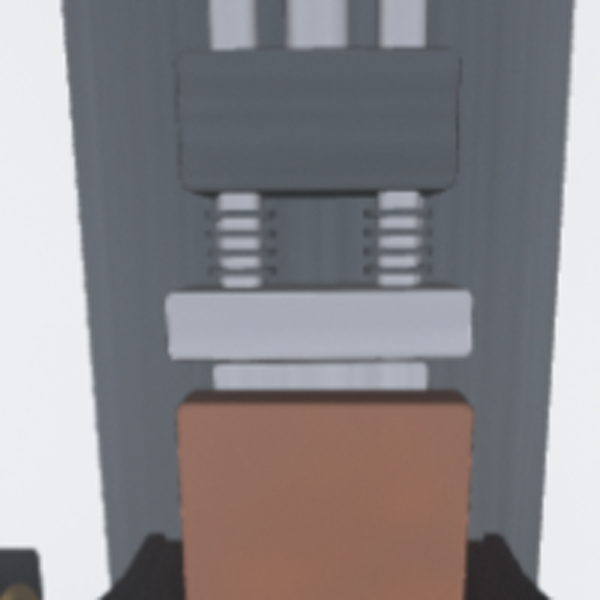

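move_arm(increments=[0,0,0,0.001,-0.001,0,0.04,0,0,0,0.0015,-0.001,0,0.04,0,0,0,0.002,-0.001,0,0.04,0,0,0,0.002,-0.001,0,0.04])

```text
time_s: 13.03
tcp_pos: [0.423, 0.2806, 0.0149]
ee_rot: [[0.001, -0.239, -0.971], [0.001, -0.971, 0.239], [-1.0, -0.001, -0.001]]
wrist_force: [-1.5, -0.6, 4.0]
gripper_width: 0.663
```

Contact felt (vertical force rose by about 8 N), so the block is on the bed. I'll release it.

move_arm(increments=[0,0,0,0,0,0,0.06,0,0,0,0,0,0,0.065,0,0,0,0,0,0,0.087,0,0,0,0,0,0,0.087,0,0,0,0,0,0,0.087,0,0,0,0,0,0,0.087,0,0,0,0,0,0,0.087,0,0,0,0,0,0,0.087,0,0,0,0,0,0,0.087,0,0,0,0,0,0,0.087])

```text
time_s: 13.87
tcp_pos: [0.4227, 0.2802, 0.0138]
ee_rot: [[0.0, -0.239, -0.971], [0.0, -0.971, 0.239], [-1.0, -0.0, -0.0]]
wrist_force: [0.0, 0.8, 0.4]
gripper_width: 0.995
```

move_arm(increments=[0,0,0,-0.01,0,0,0.087,0,0,0,-0.03,0,0,0.087,0,0,0,-0.06,0,0.01,0.087,0,0,0,-0.095,0,0.02,0.087,0,0,0,-0.13,0,0.03,0.087,0,0,0,-0.165,0,0.04,0.087,0,0,0,-0.2,0,0.04,0.087,0,0,0,-0.22,0,0.04,0.087,0,0,0,-0.22,0,0.04,0.087,0,0,0,-0.22,0,0.04,0.087])

```text
time_s: 14.7
tcp_pos: [0.3839, 0.2901, 0.2358]
ee_rot: [[0.002, -0.239, -0.971], [0.004, -0.971, 0.239], [-1.0, -0.004, -0.001]]
wrist_force: [0.7, -0.4, -0.7]
gripper_width: 1.0
```

```bash
python3 - <<'E'
from h import *
s=st(); K=cam("wrist"); w=cap("wrist","w14"); im=cap("side")
cv2.imwrite("pics/s14c.png",cv2.resize(im[180:325,115:305],None,fx=4,fy=4,interpolation=cv2.INTER_CUBIC))
cv2.imwrite("pics/w14c.png",cv2.resize(w[20:220,150:350],None,fx=3,fy=3,interpolation=cv2.INTER_CUBIC))
E
```

```text
14.7 [0.3839 0.2901 0.2358] [ 56.5   6.2 -15.6  -0.  -68.   19.7] [ 0.7 -0.4 -0.7] 87.0
[[0.002, -0.239, -0.971], [0.0035, -0.971, 0.239], [-1.0, -0.0039, -0.0011]]
```

View pics/s14c.png

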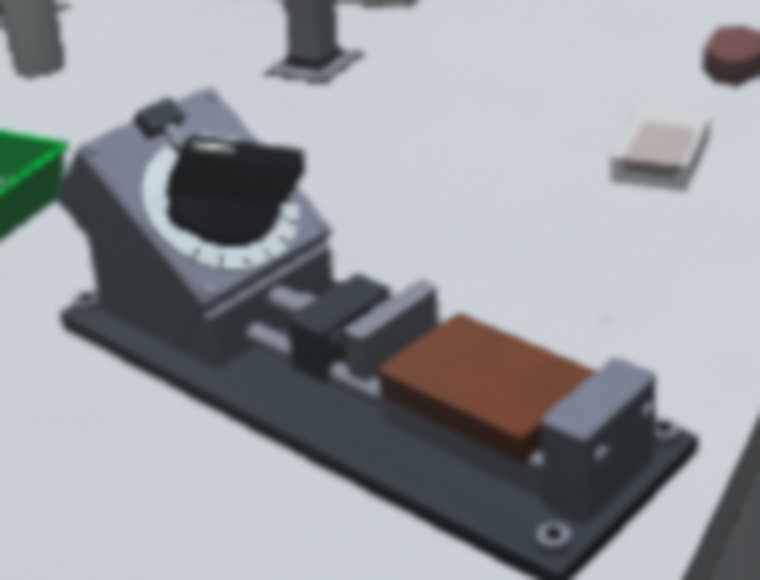

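View pics/w14c.png

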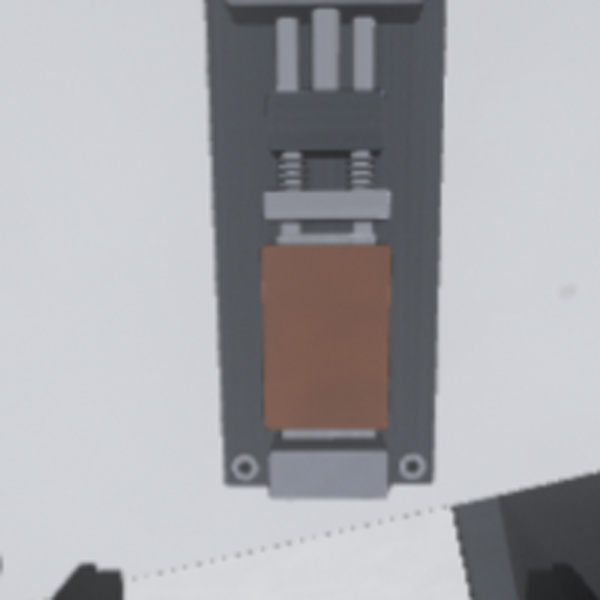

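Block lies flat on the bed, aligned: in the wrist crop it spans (262–390, 245–428) with gaps to both jaws. Next I'll refine the clamp frame and plan the knob approach.

```bash
python3 - <<'E'
from h import *
s=st(); K=cam("wrist"); p=lambda q:np.array(q,float)/3+[150-.33,20-.33]
T=np.linalg.inv(clampT()); f=lambda P:((np.c_[P,np.ones(len(P))]@T.T)[:,:2]*1000).round(1).tolist()
print("base near corners -130,+-55",f(onz(K,p([(225,487),(434,483)]),.012)))
print("base edges upper",f(onz(K,p([(206,0),(446,0)]),.012)))
print("fixed jaw face -100,+-28",f(onz(K,p([(270,450),(388,450)]),.060)))
print("sj face 4,+-27",f(onz(K,p([(264,218),(390,218)]),.059)))
print("block -48 centre",f(onz(K,p([(262,246),(389,246),(389,428),(265,430)]),.048)))
E
```

```text
14.8 [0.3832 0.2891 0.2332] [ 56.4   6.4 -15.8  -0.  -67.9  19.7] [ 0.5 -0.5 -0.4] 86.6
[[-0.0014, -0.2393, -0.9709], [-0.0009, -0.9709, 0.2393], [-1.0, 0.0012, 0.0011]]
base near corners -130,+-55 [[-132.7, 52.3], [-131.3, -56.7]]
base edges upper [[95.1, 52.4], [94.5, -55.8]]
fixed jaw face -100,+-28 [[-102.1, 25.0], [-102.5, -28.6]]
sj face 4,+-27 [[-1.5, 25.3], [-1.9, -28.1]]
block -48 centre [[-12.7, 27.2], [-13.1, -28.7], [-94.7, -29.9], [-95.3, 28.0]]
```

```bash
sed -i 's/0.4728,.2662/0.4709,.2667/' h.py; cat >> h.py <<'E'
def knobpose(h,phi,dy=0,du=0):  # TCP height above face (m), tool-y angle left of up-slope
    T=clampT(); a=np.radians(35); n=np.array([-np.sin(a),0,np.cos(a)]); u=np.array([np.cos(a),0,np.sin(a)]); yc=np.array([0,1.,0])
    f=np.radians(phi); y=np.cos(f)*u+np.sin(f)*yc; R=np.c_[-n,y,np.cross(-n,y)]
    p=np.array([.122,0,.078])+h*n+dy*yc+du*u
    return (T@np.r_[p,1])[:3],T[:3,:3]@R
E
python3 - <<'E'
from h import *
p,R=knobpose(.10,-21.2); print(p,R); inc(p,R)
s=r.sense(); rel=Ro.from_matrix(s['ee_rot'].T@R).as_rotvec(degrees=True); print(np.linalg.norm(rel))
E
```

```text
[0.53375628 0.25160954 0.1599152 ] [[ 0.55772847  0.65819386 -0.50568744]
 [-0.13389876 -0.52991857 -0.83741115]
 [-0.81915204  0.53475896 -0.20741933]]
turn [-66.84  30.82  20.88] shift [ 0.0731  0.0003 -0.1552]
76.50928226628055
```

move_arm(increments=[-5.6,2.6,1.7,0,0,-0.013,0.087,-11.1,5.1,3.5,0,0,-0.026,0.087,-16.7,7.7,5.2,0,0,-0.039,0.087,-22.3,10.3,7,0.002,0,-0.052,0.087,-27.9,12.8,8.7,0.006,0,-0.065,0.087,-33.4,15.4,10.4,0.012,0,-0.078,0.087,-39,18,12.2,0.02,0,-0.091,0.087,-44.6,20.5,13.9,0.03,0,-0.104,0.087,-50.1,23.1,15.7,0.04,0,-0.117,0.087,-55.7,25.7,17.4,0.05,0,-0.13,0.087,-61.3,28.3,19.1,0.06,0,-0.143,0.087,-66.8,30.8,20.9,0.07,0,-0.155,0.087])

```text
time_s: 15.8
tcp_pos: [0.5317, 0.2524, 0.1631]
ee_rot: [[0.551, 0.654, -0.519], [-0.139, -0.541, -0.83], [-0.823, 0.529, -0.207]]
wrist_force: [1.6, -0.6, 0.7]
gripper_width: 1.001
```

move_arm(increments=[0,0,0,0,0,0,0.087,0,0,0,0,0,0,0.087,0,0,0,0,0,0,0.087])

```text
time_s: 16.05
tcp_pos: [0.5337, 0.2528, 0.1668]
ee_rot: [[0.552, 0.647, -0.526], [-0.139, -0.551, -0.823], [-0.822, 0.527, -0.214]]
wrist_force: [0.0, 0.4, 0.3]
gripper_width: 0.996
```

```bash
python3 - <<'E'
from h import *
s=st(); K=cam("wrist"); w=cap("wrist","w15"); im=cap("side","s15")
p,R=knobpose(.10,-21.2); inc(p,R,s)
kp,_=knobpose(.044,-21.2); print(proj(K,[kp,knobpose(0,0)[0],knobpose(.044,0,du=.031*np.cos(1.2),dy=.031*np.sin(1.2))[0]]))
E
```

```text
16.05 [0.5337 0.2528 0.1668] [ 48.2  10.9 -46.6  66.6 -33.3  37.8] [0.  0.4 0.3] 86.6
[[0.5516, 0.6474, -0.526], [-0.1389, -0.5505, -0.8232], [-0.8225, 0.5271, -0.2138]]
turn [-1.39  0.46  0.18] shift [ 0.0058 -0.003   0.0025]
[[254.52896244 187.50020884]
 [255.1308054  175.92593136]
 [253.62232691 155.54333867]]
```

View pics/w15.png

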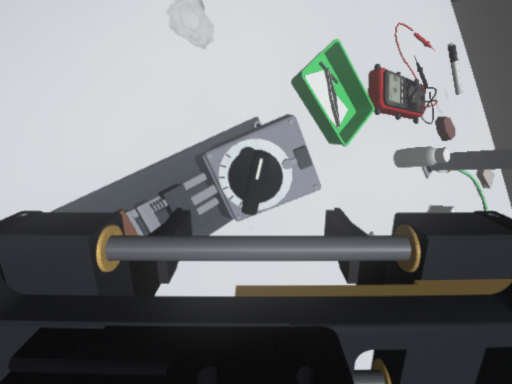

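View pics/s15.png

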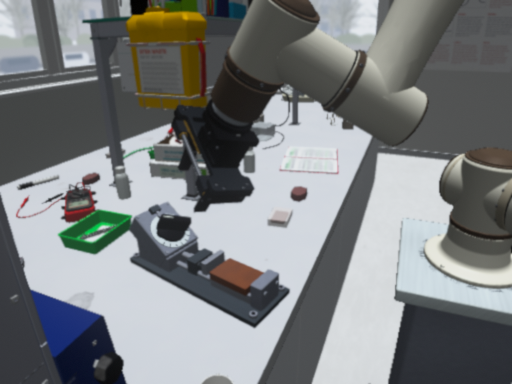

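```bash
python3 - <<'E'
from h import *
w=cv2.imread("pics/w15.png")
cv2.imwrite("pics/w15c.png",cv2.resize(w[105:235,190:330],None,fx=4.6,fy=4.6,interpolation=cv2.INTER_CUBIC))
E
```

```text
(no output)
```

View pics/w15c.png

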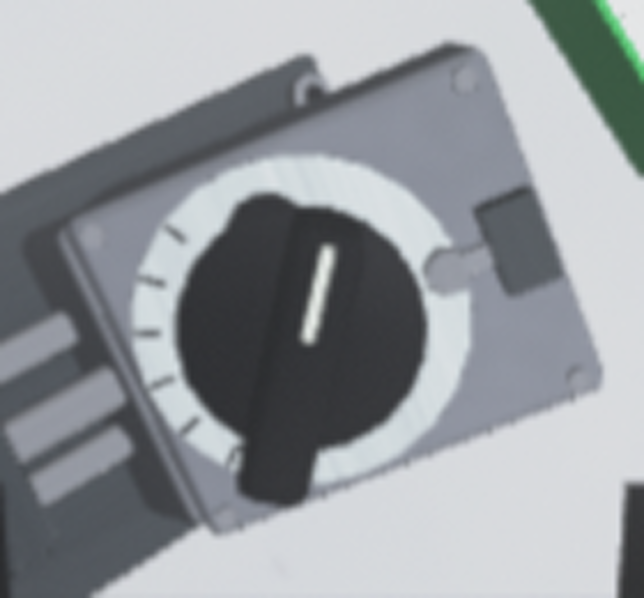

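```bash
python3 - <<'E'
from h import *
s=r.sense(); K=cam("wrist"); p=lambda q:np.array(q,float)/4.6+[190-.4,105-.4]
def onface(px,h):
    q0,R=knobpose(h,0); n=-R[:,0]; u=R[:,1]; yc=clampT()[:3,1]
    o,d=ray(K,px); P=o+d*(((q0-o)@n)/(d@n))[:,None]; D=P-q0
    return np.c_[D@u,D@yc]*1000
m=onface(p([(308,342),(327,247)]),.044); print("mark",m.round(1)); d=m[1]-m[0]; print("angle left of up",np.degrees(np.arctan2(d[1],d[0])))
e=onface(p([(243,490),(290,225),(306,497),(358,290)]),.044); print(e.round(1))
for a,b in((0,1),(2,3)): d=e[b]-e[a]; print(np.degrees(np.arctan2(d[1],d[0])))
c=onface(p([(132,320),(470,320),(301,153),(301,487)]),0.002); print("ring",c.round(1),c.mean(0))
c=onface(p([(65,235),(215,530),(602,380),(470,45)]),0); print("face corners",c.round(1))
E
```

```text
mark [[ 5.4  8.4]
 [16.6 25.3]]
angle left of up 56.454339124182155
[[-20.1 -16.6]
 [ 11.4  32.4]
 [ -8.3 -23.3]
 [ 19.1  14.6]]
57.19280685742068
54.19129149394932
ring [[-36.4  19.4]
 [ 38.9 -11.8]
 [ 16.7  40.7]
 [-15.4 -36. ]] [0.97876703 3.06415178]
face corners [[-42.9  44.2]
 [-40.5 -39.2]
 [ 63.7 -39.1]
 [ 61.9  48.4]]
```

Wrist crop: dial centre at (301,320), wing about 56.5° left of up-slope. So the knob starts near 0.2 rad, which agrees with the jaw gap of about 101 mm. I'll move in aligned with the wing and remeasure.

```bash
python3 - <<'E'
from h import *
p,R=knobpose(.075,-33.5,dy=.002,du=.001); inc(p,R)
E
```

```text
turn [10.97  0.31  0.13] shift [ 0.0317 -0.0025  0.0015]
```

move_arm(increments=[4,0.1,0,0.01,-0.001,0.001,0.087,8,0.2,0.1,0.02,-0.0025,0.0015,0.087,11,0.3,0.1,0.03,-0.0025,0.0015,0.087,11,0.3,0.1,0.032,-0.0025,0.0015,0.087,11,0.3,0.1,0.032,-0.0025,0.0015,0.087,11,0.3,0.1,0.032,-0.0025,0.0015,0.087,11,0.3,0.1,0.032,-0.0025,0.0015,0.087])

```text
time_s: 16.73
tcp_pos: [0.5488, 0.2495, 0.1397]
ee_rot: [[0.558, 0.537, -0.633], [-0.134, -0.695, -0.707], [-0.819, 0.479, -0.316]]
wrist_force: [0.1, -0.0, -0.6]
gripper_width: 0.999
```

```bash
python3 - <<'E'
from h import *
s=st(); w=cap("wrist","w16"); p,R=knobpose(.075,-33.5,dy=.002,du=.001); inc(p,R)
cv2.imwrite("pics/w16c.png",cv2.resize(w[105:240,180:335],None,fx=4.4,fy=4.4,interpolation=cv2.INTER_CUBIC))
K=cam("wrist");print((proj(K,[knobpose(0,0)[0],knobpose(.044,0)[0]])-[179.6,104.6])*4.4)
E
```

```text
16.7333 [0.5488 0.2495 0.1397] [ 42.9  13.5 -48.7  78.  -29.2  19.4] [ 0.1 -0.  -0.6] 86.9
[[0.5577, 0.5367, -0.6332], [-0.1339, -0.6946, -0.7068], [-0.8192, 0.479, -0.3155]]
turn [ 0.12  0.   -0.  ] shift [-0.0003 -0.0001 -0.0007]
[[342.50929562 346.94451301]
 [342.0900691  408.97101032]]
```

View pics/w16c.png

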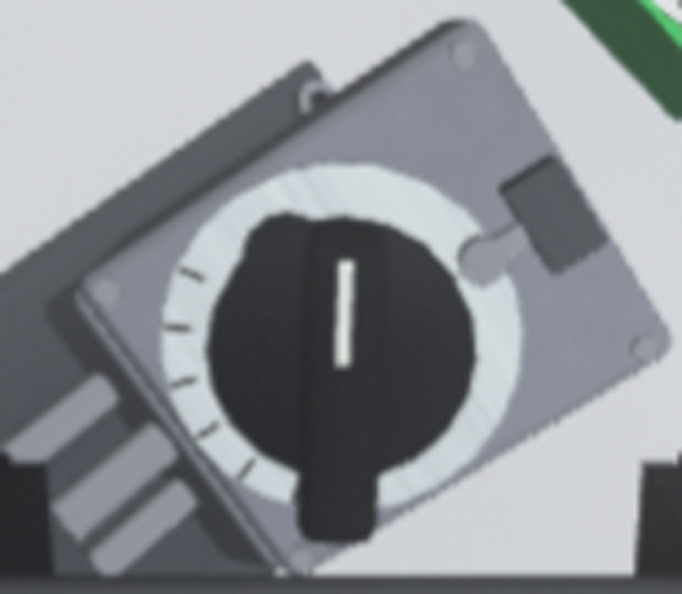

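```bash
python3 - <<'E'
from h import *
s=r.sense(); K=cam("wrist"); p=lambda q:np.array(q,float)/4.4+[180-.4,105-.4]
def onface(px,h):
    q0,R=knobpose(h,0); n=-R[:,0]
    o,d=ray(K,px); P=o+d*(((q0-o)@n)/(d@n))[:,None]; return (P-s['tcp_pos'])@s['ee_rot']*1000
print("axis0",((knobpose(0,0)[0]-s['tcp_pos'])@s['ee_rot']*1000).round(1))
for h in (.0,.002): print("ring L R T B",h,onface(p([(162,338),(523,338),(342,163),(342,512)]),h).round(1).tolist())
for h in (.008,.010): print("black disc",onface(p([(208,345),(475,345)]),h).round(1).tolist())
print("wing ends",onface(p([(345,218),(338,540),(302,400),(381,400)]),.044).round(1).tolist())
print("wing far end bottom h.01..",onface(p([(338,540)]),.01).round(1).tolist())
f=onface(p([(75,295),(290,577),(672,340),(470,18)]),0);print("face",f.round(1).tolist(),f.mean(0))
E
```

```text
axis0 [74.7  0.1  1.5]
ring L R T B 0.0 [[74.7, -41.0, -0.6], [74.7, 41.3, -0.6], [74.7, 0.1, -40.3], [74.7, -0.0, 42.2]]
ring L R T B 0.002 [[72.7, -40.7, -1.1], [72.7, 41.0, -1.1], [72.7, 0.1, -40.6], [72.7, -0.0, 41.4]]
black disc [[66.7, -29.6, -1.2], [66.7, 29.5, -1.2]]
black disc [[64.7, -29.4, -1.7], [64.7, 29.2, -1.7]]
wing ends [[30.7, 0.7, -35.6], [30.7, -0.7, 29.0], [30.7, -7.6, -0.3], [30.7, 7.6, -0.3]]
wing far end bottom h.01.. [[64.7, -0.9, 44.8]]
face [[74.7, -60.3, -10.7], [74.7, -12.6, 59.2], [74.7, 75.3, -0.1], [74.7, 27.3, -71.1]] [74.6961455   7.43924685 -5.65491389]
```

Dial centre sits at tool (y 0, z +0.5 mm), and the wing reads 15 mm wide and centred, about 2° clockwise of the tool. I'll close the fingers partly and advance along the axis.

move_arm(increments=[1.5,0,0,0,0,0,0.045,1.5,0,0,0,0,0,0.045,1.5,0,0,0.005,0,0,0.045,1.5,0,0,0.01,0,0,0.045,1.5,0,0,0.018,0,0,0.045,1.5,0,0,0.026,0,0,0.045,1.5,0,0,0.034,0,0,0.045,1.5,0,0,0.042,0,0,0.045,1.5,0,0,0.05,0,0,0.045,1.5,0,0,0.054,0,0,0.045,1.5,0,0,0.055,0,0,0.045,1.5,0,0,0.055,0,0,0.045])

```text
time_s: 17.78
tcp_pos: [0.5794, 0.2411, 0.0937]
ee_rot: [[0.557, 0.52, -0.648], [-0.135, -0.713, -0.688], [-0.82, 0.471, -0.327]]
wrist_force: [-0.0, -0.5, 0.5]
gripper_width: 0.522
```

```bash
python3 - <<'E'
from h import *
s=st(); w=cap("wrist","w17"); im=cap("side")
p,R=knobpose(-.004,-35,dy=.002,du=.001); inc(p,R)
cv2.imwrite("pics/s17c.png",cv2.resize(im[130:290,115:305],None,fx=4,fy=3.7,interpolation=cv2.INTER_CUBIC))
E
```

```text
17.7833 [0.5794 0.2411 0.0937] [ 33.5  18.8 -49.1  97.2 -25.    5.8] [-0.  -0.5  0.5] 45.4
[[0.5567, 0.5197, -0.648], [-0.1354, -0.7129, -0.6881], [-0.8196, 0.4708, -0.3265]]
turn [ 0.12  0.06 -0.01] shift [ 0.0233 -0.0003 -0.0014]
```

View pics/s17c.png

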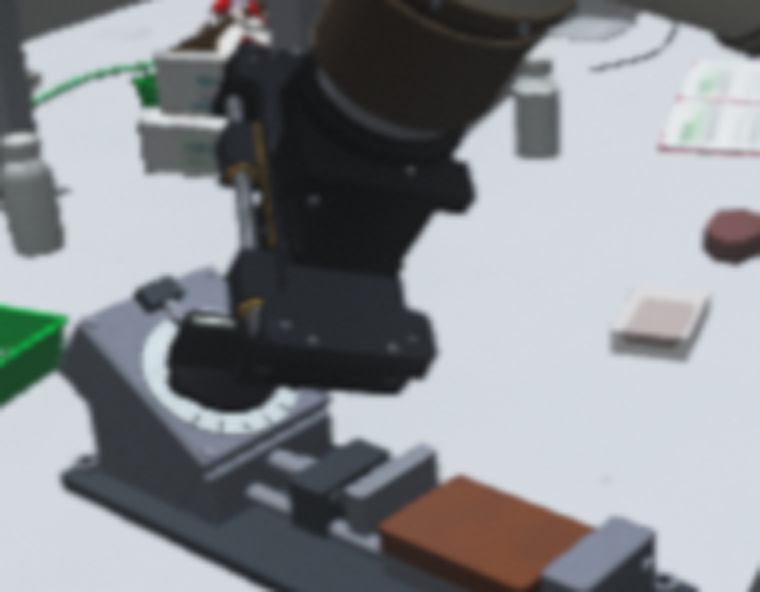

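View pics/w17.png

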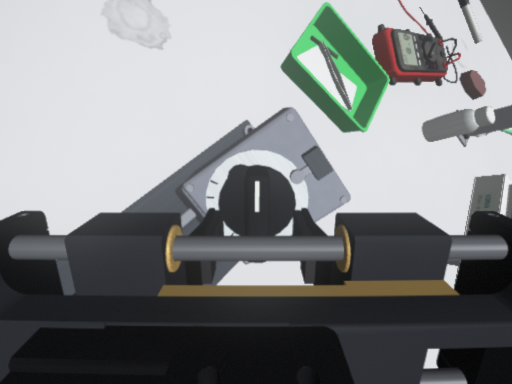

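move_arm(increments=[0,0,0,0.005,0,-0.001,0.045,0,0,0,0.01,0,-0.001,0.045,0,0,0,0.014,0,-0.001,0.045,0,0,0,0.017,0,-0.001,0.045,0,0,0,0.017,0,-0.001,0.045])

```text
time_s: 18.3
tcp_pos: [0.5896, 0.2393, 0.0795]
ee_rot: [[0.556, 0.52, -0.648], [-0.136, -0.713, -0.688], [-0.82, 0.471, -0.326]]
wrist_force: [-0.2, -0.4, -0.2]
gripper_width: 0.514
```

```bash
python3 - <<'E'
from h import *
s=st(); w=cap("wrist","w18"); im=cap("side")
p,R=knobpose(-.004,-35,dy=.002,du=.001); inc(p,R)
cv2.imwrite("pics/s18c.png",cv2.resize(im[170:270,125:245],None,fx=6,fy=6,interpolation=cv2.INTER_CUBIC))
E
```

```text
18.3 [0.5896 0.2393 0.0795] [ 30.9  20.7 -48.6 102.8 -24.3   2.3] [-0.2 -0.4 -0.2] 44.7
[[0.5562, 0.5198, -0.6484], [-0.1357, -0.713, -0.6879], [-0.8199, 0.4706, -0.326]]
turn [ 0.1   0.12 -0.01] shift [ 0.0057 -0.0004 -0.0008]
```

View pics/s18c.png

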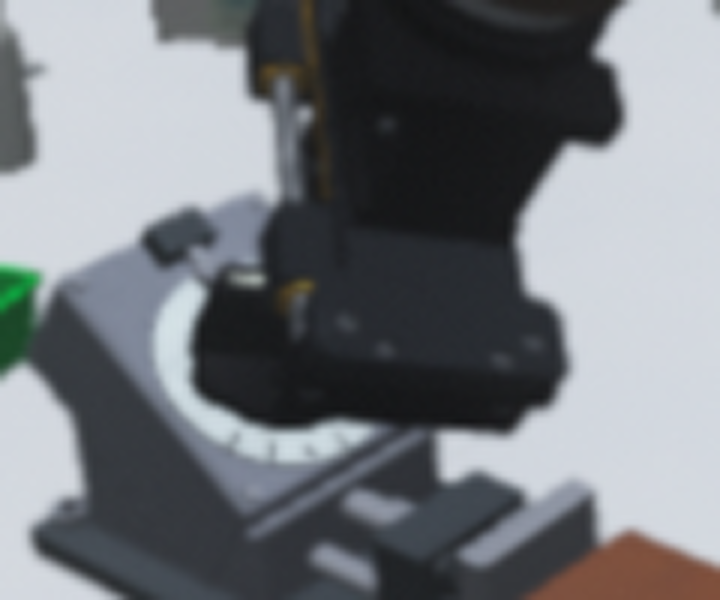

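View pics/w18.png

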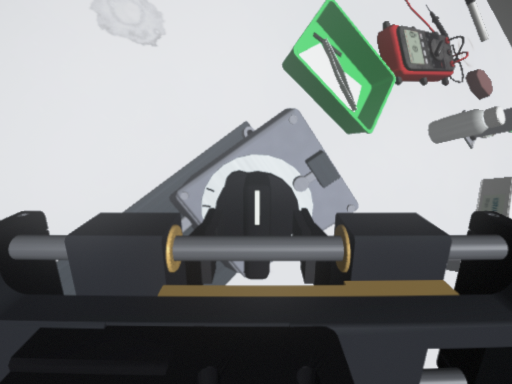

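move_arm(increments=[0,0,0,0.003,0,0,0.045,0,0,0,0.005,0,0,0.045,0,0,0,0.005,0,0,0.005,0,0,0,0.005,0,0,0.005,0,0,0,0.005,0,0,0.005,0,0,0,0.005,0,0,0.005,0,0,0,0.005,0,0,0.005,0,0,0,0.005,0,0,0.005,0,0,0,0.005,0,0,0.005,0,0,0,0.005,0,0,0.005,0,0,0,0.005,0,0,0.005,0,0,0,0.005,0,0,0.005])

```text
time_s: 19.4
tcp_pos: [0.5919, 0.2394, 0.0758]
ee_rot: [[0.556, 0.521, -0.648], [-0.134, -0.713, -0.689], [-0.82, 0.47, -0.327]]
wrist_force: [-1.5, 1.7, 0.6]
gripper_width: 0.182
```

```bash
python3 - <<'E'
from h import *
s=st(); print(s['moment']); w=cap("wrist","w19"); p,R=knobpose(-.004,-35,dy=.002,du=.001); inc(p,R)
E
```

```text
19.4 [0.5919 0.2394 0.0758] [ 30.2  21.1 -48.5 104.4 -24.1   1.3] [-1.5  1.7  0.6] 15.9
[[0.5564, 0.5207, -0.6475], [-0.1343, -0.7127, -0.6885], [-0.82, 0.47, -0.3266]]
[0.57562874 1.63982508 0.23022095]
turn [0.15 0.08 0.05] shift [ 0.001   0.0003 -0.0006]
```

View pics/w19.png

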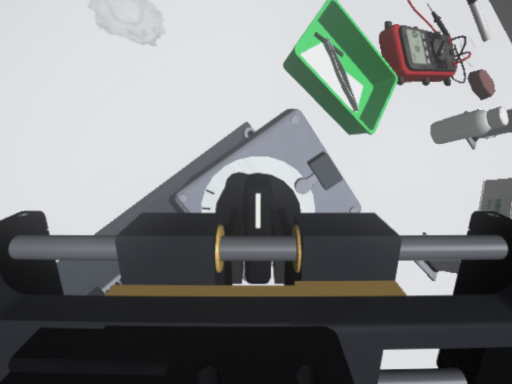

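Gripped on the wing (15.9 mm). Turning clockwise in stages.

move_arm(increments=[5,0,0,0,0,0,0.005,10,0,0,0,0,0,0.005,15,0,0,0,0,0,0.005,20,0,0,0,0,0,0.005,25,0,0,0,0,0,0.005,30,0,0,0,0,0,0.005,34,0,0,0,0,0,0.005,36,0,0,0,0,0,0.005,36,0,0,0,0,0,0.005,36,0,0,0,0,0,0.005])

```text
time_s: 20.28
tcp_pos: [0.5918, 0.2396, 0.0756]
ee_rot: [[0.556, 0.042, -0.83], [-0.134, -0.981, -0.139], [-0.82, 0.188, -0.54]]
wrist_force: [-3.5, 3.5, -0.4]
gripper_width: 0.183
```

```bash
python3 - <<'E'
from h import *
s=st(); print(s['ee_rot'].T@s['moment'],s['ee_rot'].T@s['wrist_force']); w=cap("wrist","w20"); im=cap("side")
p,R=knobpose(-.004,-71,dy=.002,du=.001); inc(p,R)
cv2.imwrite("pics/s20c.png",cv2.resize(im[150:300,125:305],None,fx=4,fy=4,interpolation=cv2.INTER_CUBIC))
E
```

```text
20.2833 [0.5918 0.2396 0.0756] [ 30.2  21.1 -48.5 104.4 -24.1 -34.6] [-3.5  3.5 -0.4] 15.9
[[0.5561, 0.042, -0.8301], [-0.1338, -0.9812, -0.1392], [-0.8203, 0.1885, -0.54]]
[-0.06530672 -1.76445298 -1.3594026 ] [-2.09412167 -3.68751025  2.64835906]
turn [0.21 0.11 0.02] shift [ 0.001   0.0002 -0.0008]
```

View pics/s20c.png

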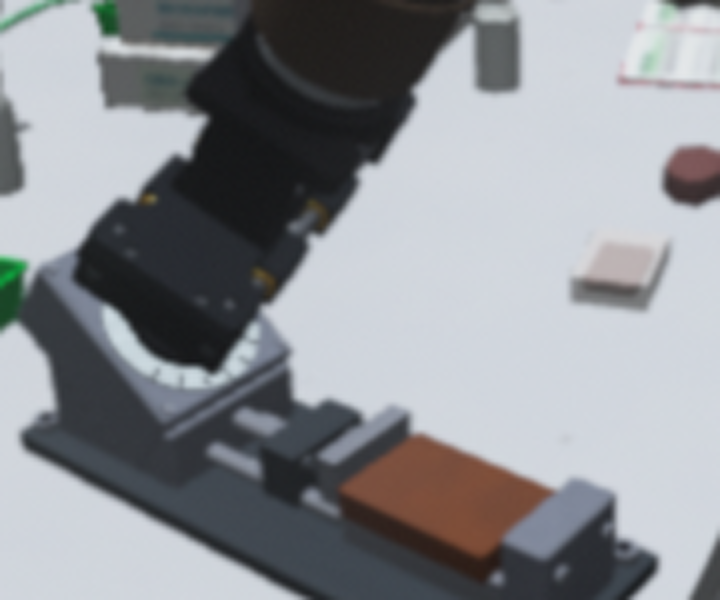

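View pics/w20.png

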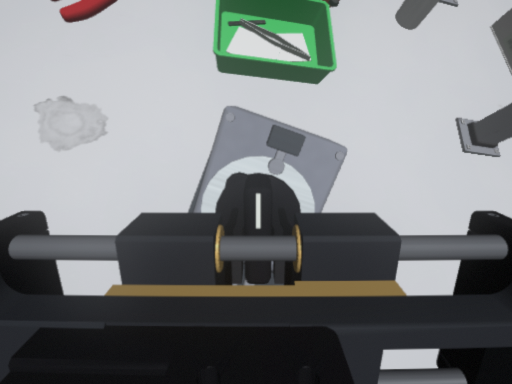

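The wing turns with the gripper, the jaw has closed up to the block, and forces are small. I'll continue.

move_arm(increments=[5,0,0,0,0,0,0.005,10,0,0,0,0,0,0.005,15,0,0,0,0,0,0.005,20,0,0,0,0,0,0.005,25,0,0,0,0,0,0.005,29,0,0,0,0,0,0.005,32,0,0,0,0,0,0.005,34,0,0,0,0,0,0.005,34,0,0,0,0,0,0.005,34,0,0,0,0,0,0.005])

```text
time_s: 21.22
tcp_pos: [0.5918, 0.2399, 0.0756]
ee_rot: [[0.556, -0.429, -0.712], [-0.133, -0.892, 0.433], [-0.82, -0.146, -0.553]]
wrist_force: [-1.2, 5.1, -0.1]
gripper_width: 0.179
```

```bash
python3 - <<'E'
from h import *
s=st(); print(s['ee_rot'].T@s['moment'],s['ee_rot'].T@s['wrist_force']); w=cap("wrist","w21"); im=cap("side")
cv2.imwrite("pics/s21c.png",cv2.resize(im[150:300,125:305],None,fx=4,fy=4,interpolation=cv2.INTER_CUBIC))
E
```

```text
21.2167 [0.5918 0.2399 0.0756] [ 30.2  21.1 -48.5 104.4 -24.1 -68.6] [-1.2  5.1 -0.1] 15.6
[[0.5561, -0.4286, -0.7121], [-0.1334, -0.8917, 0.4326], [-0.8204, -0.1456, -0.553]]
[-0.09575083 -2.62749108 -0.60770192] [-1.25723272 -4.01730538  3.09974909]
```

View pics/s21c.png

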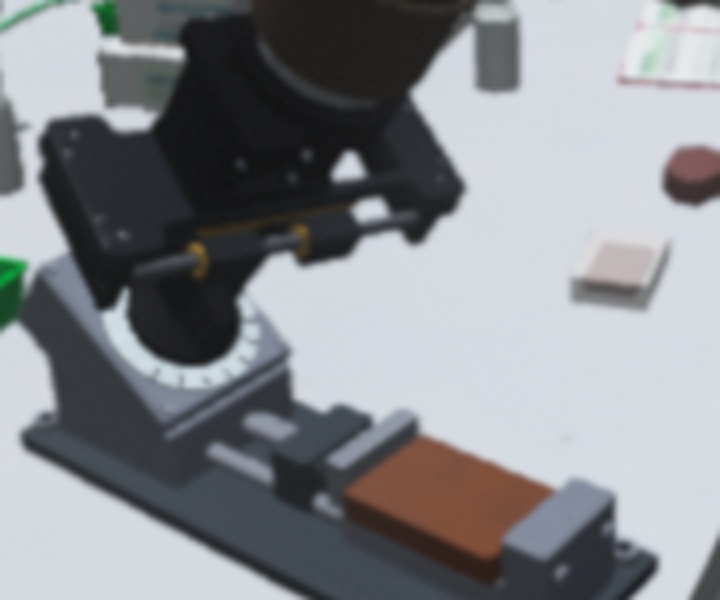

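View pics/w21.png

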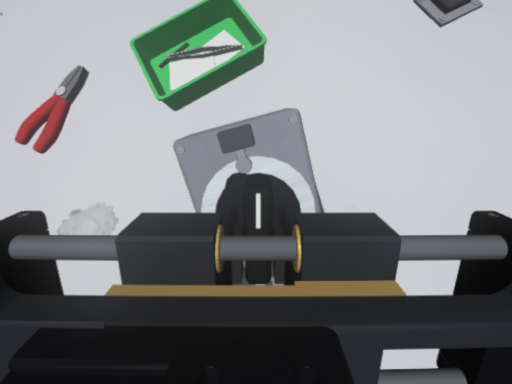

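Detent pointer is now about 15° left of the wing, so the knob is near 1.45. Next I'll force it past the detent to the stop.

move_arm(increments=[5,0,0,0,0,0,0.005,10,0,0,0,0,0,0.005,15,0,0,0,0,0,0.005,20,0,0,0,0,0,0.005,25,0,0,0,0,0,0.005,29,0,0,0,0,0,0.005,32,0,0,0,0,0,0.005,34,0,0,0,0,0,0.005,35,0,0,0,0,0,0.005,35,0,0,0,0,0,0.005])

```text
time_s: 22.15
tcp_pos: [0.592, 0.24, 0.0757]
ee_rot: [[0.557, -0.759, -0.338], [-0.134, -0.484, 0.865], [-0.82, -0.436, -0.371]]
wrist_force: [-1.5, 4.7, -1.1]
gripper_width: 0.179
```

```bash
python3 - <<'E'
from h import *
s=st(); print(s['ee_rot'].T@s['moment'],s['ee_rot'].T@s['wrist_force']); w=cap("wrist","w22"); im=cap("side")
cv2.imwrite("pics/s22c.png",cv2.resize(im[150:300,125:305],None,fx=4,fy=4,interpolation=cv2.INTER_CUBIC))
E
```

```text
22.15 [0.592  0.24   0.0757] [  30.2   21.2  -48.4  104.5  -24.1 -103.5] [-1.5  4.7 -1.1] 15.6
[[0.5567, -0.7587, -0.3384], [-0.1335, -0.4837, 0.865], [-0.8199, -0.4363, -0.3706]]
[-0.57575186 -2.49344086  0.70742705] [-0.56662977 -0.60733619  5.01010929]
```

View pics/w22.png

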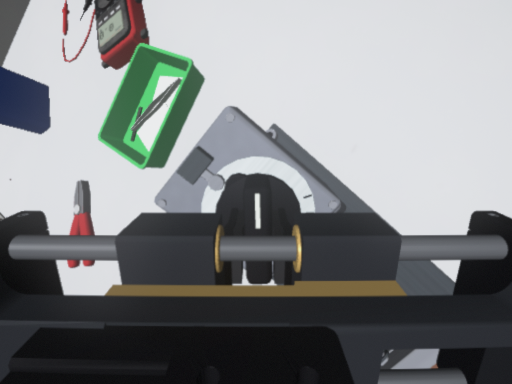

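View pics/s22c.png

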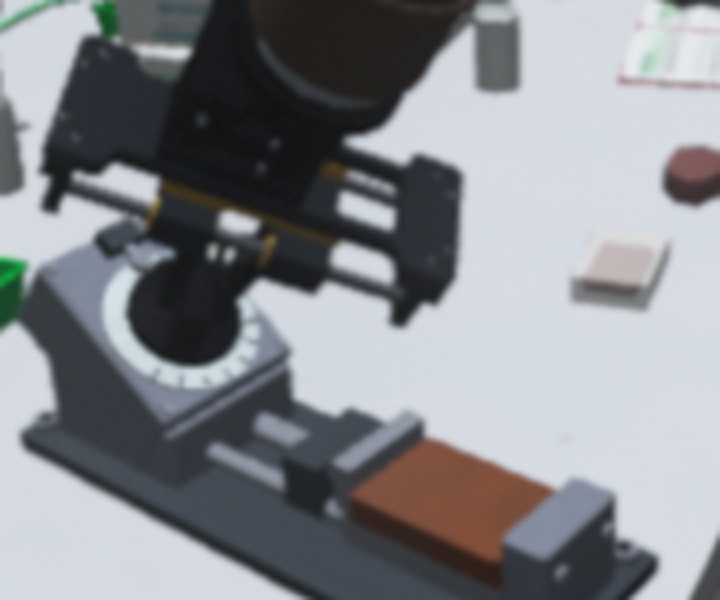

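move_arm(increments=[2,0,0,0,0,0,0.005,3,0,0,0,0,0,0.005,3,0,0,0,0,0,0.005,3,0,0,0,0,0,0.005])

```text
time_s: 22.58
tcp_pos: [0.5921, 0.2397, 0.0759]
ee_rot: [[0.557, -0.775, -0.297], [-0.134, -0.437, 0.889], [-0.82, -0.455, -0.348]]
wrist_force: [-1.9, 4.9, -0.6]
gripper_width: 0.193
```

```bash
python3 - <<'E'
from h import *
s=st(); print(s['ee_rot'].T@s['moment'],s['ee_rot'].T@s['wrist_force'])
E
```

```text
22.5833 [0.5921 0.2397 0.0759] [  30.2   21.1  -48.4  104.5  -24.1 -106.5] [-1.9  4.9 -0.6] 16.8
[[0.5569, -0.7755, -0.2974], [-0.134, -0.4373, 0.8893], [-0.8197, -0.4554, -0.3475]]
[-0.73537341 -2.33280325  0.7798151 ] [-1.18139492 -0.42745306  5.13889869]
```

Torque rose to 0.74 N m and the fingers began to twist on the wing, so the knob is on its stop. I'll relax, open and retreat along the axis.

move_arm(increments=[-2,0,0,0,0,0,0.005,-4,0,0,0,0,0,0.02,-4,0,0,0,0,0,0.045,-4,0,0,0,0,0,0.045,-4,0,0,0,0,0,0.045,-4,0,0,0,0,0,0.045,-4,0,0,0,0,0,0.045,-4,0,0,0,0,0,0.045,-4,0,0,0,0,0,0.045])

```text
time_s: 23.33
tcp_pos: [0.5923, 0.2388, 0.076]
ee_rot: [[0.557, -0.755, -0.347], [-0.135, -0.495, 0.858], [-0.82, -0.431, -0.378]]
wrist_force: [0.2, 0.1, -0.2]
gripper_width: 0.512
```

move_arm(increments=[0,0,0,-0.006,0,0,0.045,0,0,0,-0.015,0,0,0.045,0,0,0,-0.027,0,0,0.045,0,0,0,-0.04,0,0,0.045,0,0,0,-0.055,0,0,0.045,0,0,0,-0.07,0,0,0.045,0,0,0,-0.085,0,0,0.045,0,0,0,-0.1,0,0,0.045,0,0,0,-0.115,0,0,0.045,0,0,0,-0.13,0,0,0.045,0,0,0,-0.14,0,0,0.045,0,0,0,-0.14,0,0,0.045])

```text
time_s: 24.33
tcp_pos: [0.514, 0.2593, 0.1928]
ee_rot: [[0.559, -0.753, -0.348], [-0.132, -0.495, 0.859], [-0.819, -0.434, -0.376]]
wrist_force: [0.2, 1.1, 0.4]
gripper_width: 0.518
```

```bash
python3 - <<'E'
from h import *
s=st(); w=cap("wrist","w23"); K=cam("wrist"); im=cap("side"); t=cap("top","t23")
cv2.imwrite("pics/s23c.png",cv2.resize(im[180:325,115:305],None,fx=4,fy=4,interpolation=cv2.INTER_CUBIC))
E
```

```text
24.3333 [0.514  0.2593 0.1928] [ 52.7   8.  -45.6  60.5 -37.  -75.2] [0.2 1.1 0.4] 45.1
[[0.5589, -0.7527, -0.348], [-0.1317, -0.4948, 0.8589], [-0.8187, -0.4342, -0.3757]]
```

View pics/w23.png

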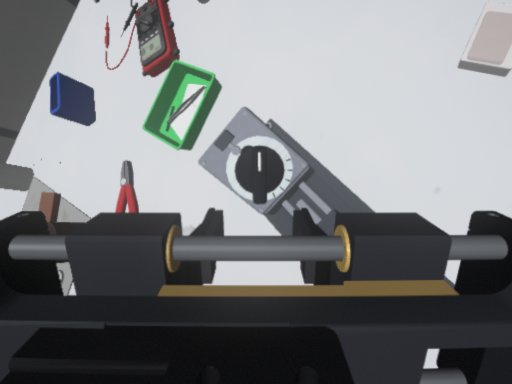

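View pics/s23c.png

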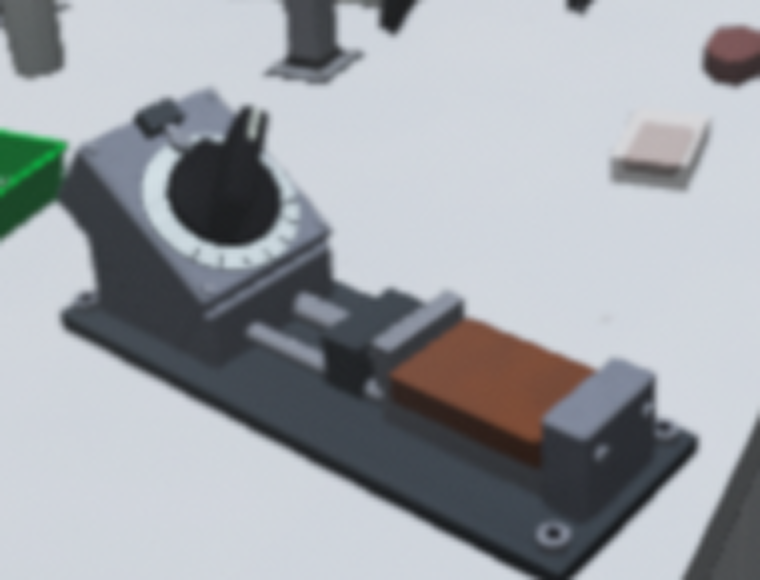

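View pics/t23.png

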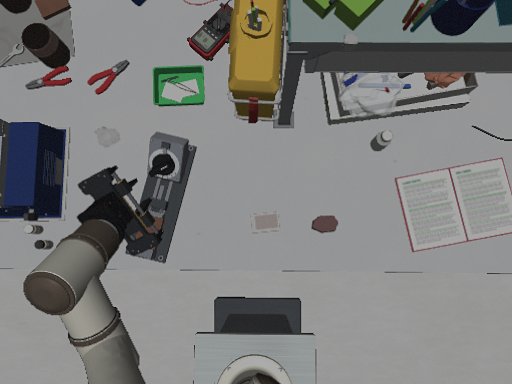

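The wing sits about 48° past up-slope, which is a knob angle of about 2.04. The block touches both jaws, and the resin (265,222), ore (325,224) and bottle (382,140) are unmoved in the top view. The robot is clear, so I'll hand in.

```bash
python3 - <<'E'
from station import r
print(r.finish_job())
E
```

```text
the job is handed in; nothing more can be done
None
```

The block is on the clamp bed, held between the two jaws, and the knob is past its detent at the end stop. I handed the job in at about 24.5 s of the 64 s, with the gripper clear of everything.

- **Block:** I gripped it across its 58 mm side and laid it on the bed with its long side from jaw to jaw. My measurements put it within about 4 mm of the bed centre when I let go. It then lay flat and square, with a gap at each jaw.
- **Knob:** I turned it clockwise by the wing until the torque rose to about 0.7 N m and the fingers began to twist on the wing. After I let go and backed off, the wing stayed at about 2.04 rad by the wrist picture.
- **Last pictures:** the block sits against the fixed jaw with the sprung jaw on it. The resin piece, ore piece and bottle show at the same pixels as at the start.

**Two things disagreed with the brief:**
- **Fingertips:** they stood about 20 mm behind the reported tool point instead of 8 mm ahead. I lifted away from the first grasp before the fingers had finished closing, and on the second they closed above the block. Neither moved the block, and I corrected for the offset after that.
- **Knob start angle:** it began at about 0.2 rad, not 0.

The pictures of the clamp from different poses differed by 2–3 mm, so I aligned to the knob from a close view.

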